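# Put the hole-saw kit right

### The arm

A 7-joint arm with a two-finger parallel gripper is mounted at the origin on a cart in front of the work surface, level with it; the furniture and walls round the work are solid. World frame = base frame: x ahead of the robot, y to its left, z up, the work surface at z = 0. Lengths are in m, angles in degrees, forces in N, time in s.
With the tool pointing down it reaches from about 0.4 to 0.9 m from the base axis. Payload 5.6 kg.
Tool frame: the origin (TCP) lies midway between the tips of the shut fingers; the grasp point (between the pads) lies 19 mm behind it; x points along the fingers, z is the direction in which the jaws open and shut, and the axes are right-handed (so a half turn about x gives the same grasp; the last joint's range is limited). The gripper opens to 92 mm and grips with 3 to 60 N. Pads are 20 mm wide; open, the fingers measure 128 mm over their backs; the gripper's body (75 mm by 189 mm) begins 69 mm behind the grasp point.
Start: joints at [-76.719, 26.786, -0.665, 91.828, 0.344, 61.387, -3.226], TCP at [0.176, 0.626, 0.181] pointing down, gripper open.
Joint ranges: [-144.91, 144.91], [-17.63, 115.5], [-89.93, 88.59], [15.96, 139.68], [-74.01, 254.01], [8.47, 105.57], [-167.45, 167.45]. Speed limits (degrees/s): [147.25, 147.25, 180, 180, 180, 180, 180].

### API

Orientations are given as a 3x3 rotation matrix whose columns are the frame's x, y, z axes.
In Python, from plant import manip gives the robot as it stands. The module is installed in compiled form; this text tells all that it offers.
- The arm moves only by the tool carry_out, never from a script. Its argument "rows" is a list of rows, each an object of numbers: "dx", "dy", "dz": the shift along the tool's x, y, z in units of 40 mm (1.0 is 40 mm); "ax", "ay", "az": the turn, a rotation vector about the tool's x, y, z in units of 5 degrees (1.0 is 5 degrees). A call has exactly 10 rows; each row is the pose to reach, as a shift and turn from the pose commanded when the call began, along the tool's axes at that moment; what a row does not reach only later rows make up. A row lasts 1/8 s, in which the tool goes at most 62.5 mm and 10.7 degrees, less where a joint would pass 70% of its speed; a pose out of reach is approached as far as the arm can. A call with a gripper value outside its range is refused whole. "hand" is the opening, from 0 (shut) to 1 (fully open), set as the call begins (left out, the last holds). The fingers move at their own pace and stop on an object; "newtons" is the grip in N (left out, the last holds). Time passes only in rows, so rows that repeat a pose let the fingers close, or fill a call up. It gives the time, the measured TCP pose, the force and the opening at its end, in the units of the state.
- manip.read_state(): the state, without advancing time (a new reading comes with each control period).
- manip.snapshot(name): name is "side" or "top"; returns the picture (400x640x3 uint8, red, green, blue); there is no depth.
- manip.get_calibration(name): a dict with "intrinsics" (3x3 intrinsics, pixels), "view" (4x4, takes a point from world to camera coordinates). Camera axes: x right, y up, looking along -z (the intrinsics and any distortion apply to the point x, -y, -z); pixel columns grow to the right and rows downward; lengths in m; the calibration is good to about 2 mm. A picture is of the moment at which its call begins. get_calibration takes no time and is no camera call.
- manip.finish_job(): hands the job in, once; it reports no verdict.
The state is a dict: "time_s": time; "q": joint angles; "dq": joint speeds; "effort": joint torques, N m; "eef_pos": TCP position; "tcp_rot": TCP orientation; "contact_force": force on the tool from outside, world axes, zero at the start; "moment": the same for the moment, N m; "gripper_width": finger opening in m.
Only numpy, scipy, OpenCV 4.12 (cv2) and the standard library are available. Lean on these libraries where they do the work, as an engineer would, in place of code of your own. Each camera call takes 0.05 s, during which the arm holds its last target. There are 200 camera calls.

### The job

The green hole saws have to go back in their drawer tray: a bare-steel tile core bit has been left in one of their nests, so take that out and put it in the yellow parts bin, then set each of the three green hole saws that stand on the bench down into the nest of its own size, upright and fully home in the recess. The fourth green saw is already right: leave it in its nest.

Things in the scene. Friction and masses are not known exactly. Their poses are not given: they have to be found in the camera images.
- saw_30_centre (a point): smallest of the four hole saws: green cup-shaped saw standing mouth down on its steel teeth, an upright cylinder 30 mm in diameter and 48 mm high, flat green top with a small steel ring round a dark hole, dark slots in its wall; at the start it stands loose on the bench, somewhere on the right-hand side. The point is its centre, on its axis, 24 mm above its underside; z is up along the axis
- saw_39_centre (a point): second smallest of the four hole saws: green cup-shaped saw standing mouth down on its steel teeth, an upright cylinder 39 mm in diameter and 48 mm high, flat green top with a small steel ring round a dark hole, dark slots in its wall; at the start it stands loose on the bench, somewhere on the right-hand side. The point is its centre, on its axis, 24 mm above its underside; z is up along the axis
- saw_48_centre (a point): second largest of the four hole saws: green cup-shaped saw standing mouth down on its steel teeth, an upright cylinder 48 mm in diameter and 48 mm high, flat green top with a small steel ring round a dark hole, dark slots in its wall; it already stands in its own nest at the start. The point is its centre, on its axis, 24 mm above its underside; z is up along the axis
- saw_57_centre (a point): largest of the four hole saws: green cup-shaped saw standing mouth down on its steel teeth, an upright cylinder 57 mm in diameter and 48 mm high, flat green top with a small steel ring round a dark hole, dark slots in its wall; at the start it stands loose on the bench, somewhere on the right-hand side. The point is its centre, on its axis, 24 mm above its underside; z is up along the axis
- nest_30_floor (a point): nest of the 30 mm saw: fixed black plate 88 mm square, one of four lying 2 by 2 in a grey tray in changing order (recess centres 90 mm apart). Round recess 37 mm wide, 8 mm deep, yellow floor, mouth bevelled 3 mm; the next larger saw does not go in. The point is the centre of the yellow floor, 8 mm above the bench (plate top: 16 mm); z up, x and y along the edges
- nest_39_floor (a point): nest of the 39 mm saw: fixed black plate 88 mm square, one of four lying 2 by 2 in a grey tray in changing order (recess centres 90 mm apart). Round recess 46 mm wide, 8 mm deep, yellow floor, mouth bevelled 3 mm; the next larger saw does not go in. The point is the centre of the yellow floor, 8 mm above the bench (plate top: 16 mm); z up, x and y along the edges
- nest_48_floor (a point): nest of the 48 mm saw: fixed black plate 88 mm square, one of four lying 2 by 2 in a grey tray in changing order (recess centres 90 mm apart). Round recess 55 mm wide, 8 mm deep, yellow floor, mouth bevelled 3 mm; the next larger saw does not go in. The point is the centre of the yellow floor, 8 mm above the bench (plate top: 16 mm); z up, x and y along the edges
- nest_57_floor (a point): nest of the 57 mm saw: fixed black plate 88 mm square, one of four lying 2 by 2 in a grey tray in changing order (recess centres 90 mm apart). Round recess 64 mm wide, 8 mm deep, yellow floor, mouth bevelled 3 mm; the next larger saw does not go in. The point is the centre of the yellow floor, 8 mm above the bench (plate top: 16 mm); z up, x and y along the edges
- core_bit_centre (a point): the stray: bare-steel tile core bit, not painted; upright cylinder 26 mm in diameter and 50 mm high with a 17 mm stub on top, 60 mm in all; at the start it stands on the yellow floor of the nest of one of the three loose saws. The point is on its axis, 30 mm above its underside; z up along the axis
- parts_bin_floor (a point): yellow open parts bin, fixed on the bench behind the vice, 135 mm long (x), 97 wide (y), 56 high; inside 118 by 74 mm at the floor; side and rear (+x) walls 55 mm high, front (-x) wall 25 mm. The point is the centre of its inner floor, 2 mm above the bench; x along its length, y across, z up. Finger room along its length, little across
Not all that is in view belongs to the job. What is shaped like the part that bears saw_39_centre but blue or pink is not meant.

How it is judged (in metres and radians):
At the end, for the whole second after the job is handed in: All four green hole saws stand upright (within 0.12 rad) in the nests of their own size, axis within 8 mm of the nest's centre, underside within 4 mm of the yellow floor; the steel core bit is inside the yellow bin, standing or lying, its centre under 45 mm above the bin's floor; all at rest (horizontal distance between saw_30_centre and nest_30_floor below 0.008 m and z of saw_30_centre in the frame of nest_30_floor below 0.028 m and angle between each of saw_30_centre, saw_39_centre, saw_57_centre, saw_48_centre's own z axis and vertical below 0.12 rad and linear speed of each of saw_30, saw_39, saw_57, saw_48, core_bit below 0.02 m/s and horizontal distance between saw_39_centre and nest_39_floor below 0.008 m and z of saw_39_centre in the frame of nest_39_floor below 0.028 m and horizontal distance between saw_57_centre and nest_57_floor below 0.008 m and z of saw_57_centre in the frame of nest_57_floor below 0.028 m and horizontal distance between saw_48_centre and nest_48_floor below 0.008 m and z of saw_48_centre in the frame of nest_48_floor below 0.028 m and x of core_bit_centre in the frame of parts_bin_floor between -0.056 and 0.056 m and y of core_bit_centre in the frame of parts_bin_floor between -0.036 and 0.036 m and z of core_bit_centre in the frame of parts_bin_floor below 0.045 m); the robot touches nothing.
It fails at once if the 48 mm hole saw, already right, is taken or knocked out of its nest (its centre moved more than 15 mm) (distance of saw_48_centre from where it was at the start of the episode above 0.015 m).
It also fails if it takes over 90 s, if anything falls off the work surface, if the arm or the gripper's body presses on something with over 40 N, if the wrist force passes 120 N, or if a joint passes its speed limit or range.

## Working session

There is one attempt and no reset: what is moved stays moved. The work goes in short steps, Python scripts to look and compute and a tool call to move; the robot and the scene stay as the last step left them, time stands still between calls to the robot, and variables do not carry over. Pictures are saved under pics/ and viewed, about 12 in all and at most 16, crops included, and the job is handed in when it is done.

Besides the shell and the picture viewer there is one more tool, called after "Request:" as name([rows], argument=value, ...), one row to a line, values as JSON. carry_out: Moves the arm, as the interface text tells. Its arguments: {"type":"object","properties":{"rows":{"type":"array"},"hand":{"type":"number"},"newtons":{"type":"number"}},"required":["rows"]}

```bash
mkdir -p pics
python3 - <<'E'
from plant import manip
import cv2,json
for n in("side","top"):
    im=manip.snapshot(n); cv2.imwrite(f"pics/{n}0.png",im[:,:,::-1])
    c=manip.get_calibration(n); print(n,c)
s=manip.read_state(); print({k:s[k] for k in("time_s","eef_pos","tcp_rot","gripper_width","contact_force")})
E
```

```text
side {'intrinsics': array([[370.7923143 ,   0.        , 319.37047753],
       [  0.        , 370.7923143 , 193.11550457],
       [  0.        ,   0.        ,   1.        ]]), 'view': array([[ 0.99962512,  0.02154839,  0.01689042, -0.53229265],
       [-0.02577233,  0.53233716,  0.84614002,  0.04166273],
       [ 0.00924156, -0.84625813,  0.53269295, -1.03753677],
       [ 0.        ,  0.        ,  0.        ,  1.        ]])}
top {'intrinsics': array([[382.7475642 ,   0.        , 320.17852922],
       [  0.        , 382.7475642 , 196.22751005],
       [  0.        ,   0.        ,   1.        ]]), 'view': array([[-0.0253198 , -0.99953145,  0.01719851, -0.13730801],
       [ 0.99652582, -0.02387074,  0.07979022, -0.5728393 ],
       [-0.0793423 ,  0.01915904,  0.9966633 , -1.09994061],
       [ 0.        ,  0.        ,  0.        ,  1.        ]])}
{'time_s': 0.1, 'eef_pos': array([0.17630523, 0.62504363, 0.18063723]), 'tcp_rot': array([[-3.37744885e-04, -9.62451509e-01,  2.71453457e-01],
       [-1.53948438e-03,  2.71453651e-01,  9.62450282e-01],
       [-9.99998758e-01, -9.28356962e-05, -1.57336115e-03]]), 'gripper_width': 0.0919497493789208, 'contact_force': array([0.01617628, 0.75930487, 0.78865419])}
```

View pics/top0.png

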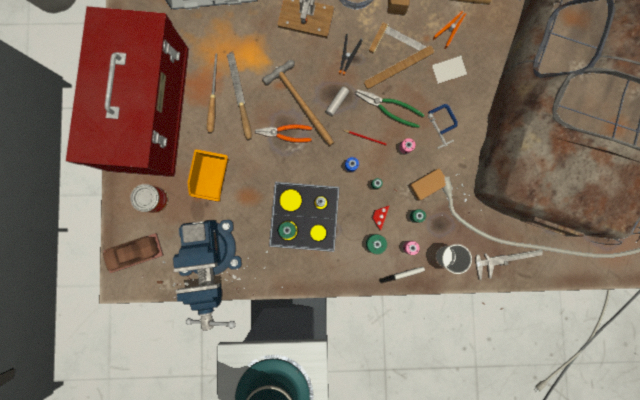

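View pics/side0.png

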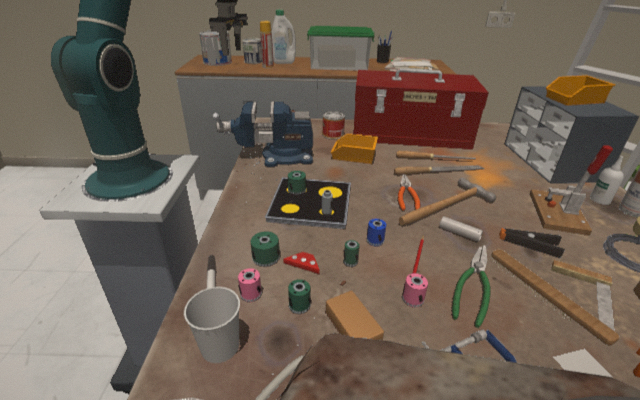

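Top view: loose green saws at about (376,244), (418,216) and (376,184). Nested saw 48 is at (288,231), the core bit at (320,202), and the empty nests at (290,200) and (318,233). The bin is at (208,175). Lookalikes are blue (351,164), pink (407,145) and pink (412,247), none of them wanted. Next I'll take close crops and masks.

```bash
cat > h.py <<'E'
import numpy as np,cv2
from plant import manip
C={n:manip.get_calibration(n) for n in("side","top")}
def ray(n,u,v):
    K,V=C[n]["intrinsics"],C[n]["view"]
    d=np.linalg.inv(K)@[u,v,1]; d=np.array([d[0],-d[1],-d[2]])
    R=V[:3,:3]; return -R.T@V[:3,3],R.T@d
def plane(n,u,v,z):
    o,d=ray(n,u,v); return o+d*(z-o[2])/d[2]
def proj(n,p):
    V=C[n]["view"];c=V[:3,:3]@p+V[:3,3];q=C[n]["intrinsics"]@[c[0],-c[1],-c[2]];return q[:2]/q[2]
def tri(a,b):
    (o1,d1),(o2,d2)=ray("top",*a),ray("side",*b)
    t=np.linalg.lstsq(np.c_[d1,-d2],o2-o1,rcond=None)[0]
    p,q=o1+d1*t[0],o2+d2*t[1]; return (p+q)/2,np.linalg.norm(p-q)
def snap(n): return np.ascontiguousarray(manip.snapshot(n))
def blobs(im,kind,amin=30,roi=None):
    h=cv2.cvtColor(im,cv2.COLOR_RGB2HSV)
    lo,hi={"green":((70,70,25),(95,255,160)),"yellow":((22,150,120),(35,255,255)),"orange":((15,150,120),(24,255,255))}[kind]
    m=cv2.inRange(h,lo,hi)
    m=cv2.morphologyEx(m,cv2.MORPH_CLOSE,np.ones((3,3)))
    n,l,s,c=cv2.connectedComponentsWithStats(m)
    return [(np.round(c[i],1),s[i]) for i in range(1,n) if s[i][4]>=amin],l
E
python3 - <<'E'
from h import *
for n in C:
    im=cv2.imread(f"pics/{n}0.png")[:,:,::-1].copy()
    for k in("green","yellow","orange"):
        print(n,k)
        for c,s in blobs(im,k)[0]:
            if 150<c[0]<460 and 120<c[1]<330: print(c,s, np.round(plane(n,*c,.048 if k=="green" else .008),3))
t=cv2.imread("pics/top0.png"); s=cv2.imread("pics/side0.png")
a=cv2.resize(t[155:265,265:435],None,fx=4.5,fy=4.5,interpolation=cv2.INTER_CUBIC)
cv2.imwrite("pics/tc.png",a)
b=cv2.resize(s[155:315,235:395],None,fx=3.7,fy=3.7,interpolation=cv2.INTER_CUBIC);cv2.imwrite("pics/sc.png",b)
E
```

```text
side green
[296.5 179.1] [288 171  17  20 154] [ 0.474 -0.064  0.048]
[263.1 245.9] [251 232  27  32 471] [ 0.428 -0.329  0.048]
[350.7 247.3] [345 243  13  10  32] [ 0.6   -0.326  0.048]
[298.9 296.6] [289 280  21  31 400] [ 0.507 -0.456  0.048]
side yellow
[331.1 190.8] [319 186  23  12 152] [ 0.565 -0.052  0.008]
[289.7 208. ] [281 204  18   9 134] [ 0.462 -0.137  0.008]
side orange
[355.7 142. ] [331 133  47  20 568] [0.649 0.264 0.008]
[331.1 190.8] [319 186  23  12 152] [ 0.565 -0.052  0.008]
[289.7 208. ] [281 204  18   9 134] [ 0.462 -0.137  0.008]
top green
[416.6 215.6] [410 210  16  12 100] [ 0.505 -0.427  0.048]
[285.6 229.6] [277 222  18  16 153] [ 0.474 -0.05   0.048]
[375.7 243.6] [366 235  21  19 255] [ 0.428 -0.306  0.048]
top yellow
[290.2 199.7] [280 189  22  22 383] [ 0.562 -0.062  0.008]
[322.1 205.4] [316 198  11  11  36] [ 0.543 -0.157  0.008]
[317.7 232.3] [310 225  16  16 203] [ 0.464 -0.142  0.008]
top orange
[206.4 174.7] [ 187  149   41   53 1647] [0.643 0.185 0.008]
[428.9 184. ] [412 170  32  29 379] [ 0.6   -0.479  0.008]
```

View pics/tc.png

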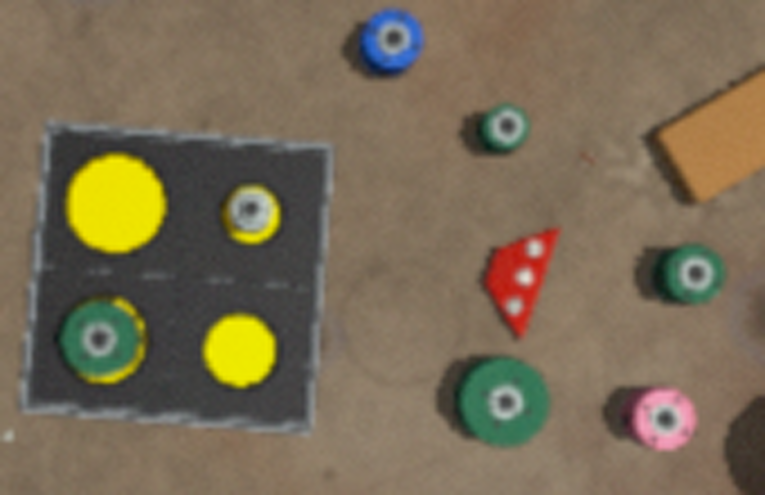

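View pics/sc.png

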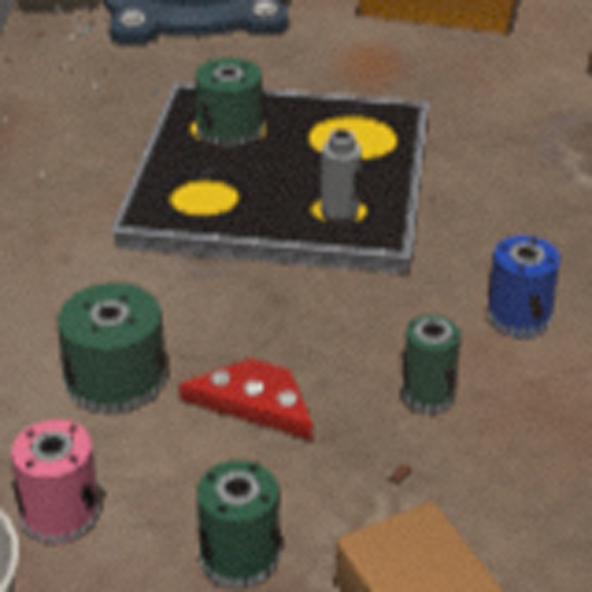

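Run:
```python
from h import *
T={"saw30":(507,126),"saw39":(696,273),"saw57":(505,402),"core":(251,209),"saw48":(99,339),"nest57":(116,203),"nest39":(240,350),"nest30":(252,215)}
S={"saw30":(433,329),"saw39":(238,487),"saw57":(109,313),"core":(342,138),"saw48":(229,73),"nest57":(353,138),"nest39":(204,198),"nest30":(339,211)}
f=lambda p,s,o:[(p[0]+.5)/s-.5+o[0],(p[1]+.5)/s-.5+o[1]]
for k in T:
    a=f(T[k],4.5,(265,155));b=f(S[k],3.7,(235,155))
    z={"saw":.048,"nes":.008,"cor":.068}[k[:3]]+(.008 if k=="saw48" else 0)
    p,e=tri(a,b);print(k,np.round(p,4),"gap",round(e,4),"top@z",np.round(plane("top",*a,z)[:2],4),"side@z",np.round(plane("side",*b,z)[:2],4))
t=cv2.imread("pics/top0.png"); s=cv2.imread("pics/side0.png")
a=cv2.resize(t[140:212,170:245],None,fx=5,fy=5,interpolation=cv2.INTER_CUBIC)
b=cv2.resize(s[125:170,320:395],None,fx=5,fy=5,interpolation=cv2.INTER_CUBIC)
b=cv2.copyMakeBorder(b,0,a.shape[0]-b.shape[0],0,0,0)
cv2.imwrite("pics/bin.png",np.hstack([a,b]))
```

```text
saw30 [ 0.6027 -0.3166  0.0497] gap 0.0 top@z [ 0.6029 -0.3169] side@z [ 0.603  -0.3145]
saw39 [ 0.5057 -0.434   0.0495] gap 0.0002 top@z [ 0.5056 -0.4344] side@z [ 0.5057 -0.4326]
saw57 [ 0.427  -0.309   0.0485] gap 0.0 top@z [ 0.427  -0.3091] side@z [ 0.4269 -0.3084]
core [ 0.5525 -0.1508  0.0657] gap 0.0004 top@z [ 0.5521 -0.1508] side@z [ 0.5526 -0.1544]
saw48 [ 0.4735 -0.0534  0.056 ] gap 0.0003 top@z [ 0.4734 -0.0534] side@z [ 0.4736 -0.0533]
nest57 [ 0.5619 -0.0631  0.0112] gap 0.0004 top@z [ 0.5623 -0.0629] side@z [ 0.5618 -0.0579]
nest39 [ 0.4633 -0.1424  0.011 ] gap 0.0006 top@z [ 0.4635 -0.1424] side@z [ 0.4625 -0.1381]
nest30 [ 0.5521 -0.1525  0.0104] gap 0.0003 top@z [ 0.5521 -0.1525] side@z [ 0.5523 -0.149 ]
```

View pics/bin.png

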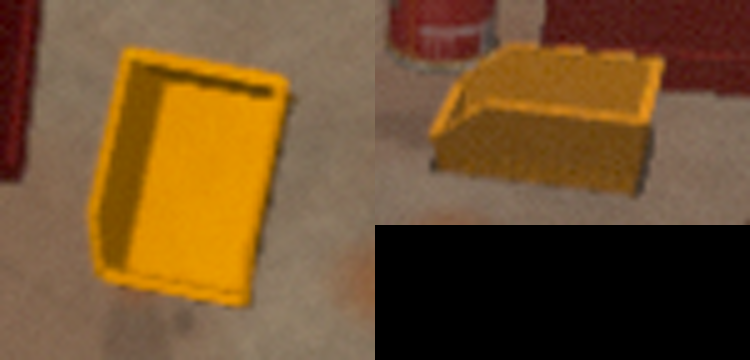

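Run:
```python
from h import *
f=lambda p:[(p[0]+.5)/5-.5+170,(p[1]+.5)/5-.5+140]
P=[plane("top",*f(p),z) for p,z in [((125,52),.057),((287,80),.057),((100,277),.027),((248,302),.027)]]
g=lambda p:[(p[0]+.5)/5-.5+320,(p[1]+.5)/5-.5+125]
for p in P: print(p.round(4))
for p in [(660-375,60),(510-375,45)]: print("side rear",plane("side",*g(p),.057).round(4))
c=sum(P)/4; d=(P[0]+P[1]-P[2]-P[3])/2;print("c",c,"len",np.linalg.norm(d[:2]),np.degrees(np.arctan2(d[1],d[0])))
```

```text
[0.7079 0.2052 0.057 ]
[0.6897 0.113  0.057 ]
[0.5817 0.2289 0.027 ]
[0.5651 0.1431 0.027 ]
side rear [0.7079 0.2005 0.057 ]
side rear [0.614  0.2186 0.057 ]
c [0.63611322 0.17255241 0.042     ] len 0.12825495294105954 -12.093308930106494
```

Sizes and depths fit the description. The empty nests are 57 (upper left) and 39 (lower right), and the core bit stands in nest 30 (upper right). The nested green saw in the lower left is 48. The bin's high wall faces +x, turned about -12°.

```bash
cat >> h.py <<'E'
from scipy.spatial.transform import Rotation as Ro
def go(*ts):
    "targets (x,y,z,jaw angle deg) -> shift units and turn units from the present pose"
    s=manip.read_state();p=np.array(s["eef_pos"]);R=np.array(s["tcp_rot"])
    print("t",round(s["time_s"],2),"tcp",p.round(4),"jaw",round(np.degrees(np.arctan2(R[1,2],R[0,2])),1),"w",round(s["gripper_width"],4),"F",np.round(s["contact_force"],1),"q7",round(s["q"][6],1))
    for x,y,z,a in ts:
        a=np.radians(a);zz=np.array([np.cos(a),np.sin(a),0]);xx=np.array([0,0,-1.]);Rt=np.c_[xx,np.cross(zz,xx),zz]
        d=R.T@([x,y,z]-p)/.04;w=np.degrees(Ro.from_matrix(R.T@Rt).as_rotvec())/5
        print((x,y,z),"d",d.round(2),"a",w.round(2))
E
python3 -c "
from h import *
go((.42,.42,.28,45),(.5,.15,.3,10),(.552,-.151,.2,-12))"
```

```text
t 0.1 tcp [0.1763 0.625  0.1806] jaw 74.2 w 0.0919 F [0.  0.8 0.8] q7 -3.2
(0.42, 0.42, 0.28) d [-2.48 -7.26 -3.28] a [ 5.85 -0.02  0.01]
(0.5, 0.15, 0.3) d [ -2.97 -11.01  -9.24] a [ 1.285e+01 -2.000e-02  1.000e-02]
(0.552, -0.151, 0.2) d [ -0.46 -14.31 -16.12] a [ 1.725e+01 -1.000e-02  1.000e-02]
```

Request:
carry_out([
  {"dx":-0.5,"dy":-1.2,"dz":-0.5,"ax":1},
  {"dx":-1,"dy":-2.4,"dz":-1.1,"ax":2},
  {"dx":-1.5,"dy":-3.6,"dz":-1.6,"ax":3},
  {"dx":-2,"dy":-4.8,"dz":-2.2,"ax":4},
  {"dx":-2.3,"dy":-6,"dz":-2.7,"ax":5},
  {"dx":-2.6,"dy":-7.2,"dz":-3.5,"ax":6},
  {"dx":-2.8,"dy":-8.1,"dz":-4.7,"ax":7.5},
  {"dx":-3,"dy":-9,"dz":-6,"ax":9},
  {"dx":-3,"dy":-9.7,"dz":-7.1,"ax":10.5},
  {"dx":-3,"dy":-10.4,"dz":-8.2,"ax":12},
], hand=0.7, newtons=25)

```text
invalid input
```

```bash
python3 -c "
from h import *
go((.5,.1,.28,5),(.552,-.151,.15,-12))"
```

```text
t 0.1 tcp [0.1763 0.625  0.1806] jaw 74.2 w 0.0919 F [0.  0.8 0.8] q7 -3.2
(0.5, 0.1, 0.28) d [ -2.47 -11.35 -10.44] a [ 1.385e+01 -2.000e-02  1.000e-02]
(0.552, -0.151, 0.15) d [  0.79 -14.31 -16.12] a [ 1.725e+01 -1.000e-02  1.000e-02]
```

Request:
carry_out([
  {"dx":-0.5,"dy":-1.2,"dz":-0.5,"ax":1,"ay":0,"az":0},
  {"dx":-1,"dy":-2.4,"dz":-1.1,"ax":2,"ay":0,"az":0},
  {"dx":-1.5,"dy":-3.6,"dz":-1.6,"ax":3,"ay":0,"az":0},
  {"dx":-2,"dy":-4.8,"dz":-2.2,"ax":4,"ay":0,"az":0},
  {"dx":-2.3,"dy":-6,"dz":-2.7,"ax":5,"ay":0,"az":0},
  {"dx":-2.6,"dy":-7.2,"dz":-3.5,"ax":6,"ay":0,"az":0},
  {"dx":-2.8,"dy":-8.1,"dz":-4.7,"ax":7.5,"ay":0,"az":0},
  {"dx":-3,"dy":-9,"dz":-6,"ax":9,"ay":0,"az":0},
  {"dx":-3,"dy":-9.7,"dz":-7.1,"ax":10.5,"ay":0,"az":0},
  {"dx":-3,"dy":-10.4,"dz":-8.2,"ax":12,"ay":0,"az":0},
], hand=0.7, newtons=25)

```text
time_s: 1.35
eef_pos: [0.4879, 0.195, 0.3014]
tcp_rot: [[-0.0, -0.242, 0.97], [0.0, 0.97, 0.242], [-1.0, 0.0, -0.0]]
contact_force: [-0.0, 1.0, -0.6]
gripper_width: 0.0642
```

```bash
python3 -c "
from h import *
go((.5,.1,.28,5),(.552,-.151,.15,-12))"
```

```text
t 1.35 tcp [0.4879 0.195  0.3014] jaw 14.0 w 0.0642 F [-0.   1.  -0.6] q7 -7.9
(0.5, 0.1, 0.28) d [ 0.54 -2.38 -0.28] a [ 1.8 -0.  -0. ]
(0.552, -0.151, 0.15) d [ 3.78 -8.78 -0.54] a [ 5.2 -0.  -0. ]
```

Request:
carry_out([
  {"dx":0.2,"dy":-1.1,"dz":-0.1,"ax":0.7,"ay":0,"az":0},
  {"dx":0.4,"dy":-2.3,"dz":-0.2,"ax":1.5,"ay":0,"az":0},
  {"dx":0.7,"dy":-3.6,"dz":-0.3,"ax":2.3,"ay":0,"az":0},
  {"dx":1,"dy":-4.9,"dz":-0.4,"ax":3.1,"ay":0,"az":0},
  {"dx":1.5,"dy":-6.2,"dz":-0.45,"ax":4,"ay":0,"az":0},
  {"dx":2.2,"dy":-7.4,"dz":-0.5,"ax":4.8,"ay":0,"az":0},
  {"dx":3,"dy":-8.4,"dz":-0.54,"ax":5.2,"ay":0,"az":0},
  {"dx":4,"dy":-8.78,"dz":-0.54,"ax":5.2,"ay":0,"az":0},
  {"dx":5,"dy":-8.78,"dz":-0.54,"ax":5.2,"ay":0,"az":0},
  {"dx":5,"dy":-8.78,"dz":-0.54,"ax":5.2,"ay":0,"az":0},
])

```text
time_s: 2.6
eef_pos: [0.5506, -0.1483, 0.0987]
tcp_rot: [[-0.007, 0.204, 0.979], [0.001, 0.979, -0.204], [-1.0, -0.001, -0.007]]
contact_force: [0.7, 0.0, 1.2]
gripper_width: 0.0642
```

```bash
python3 -c "
from h import *
go((.552,-.151,.023,-12))
s=snap('side');cv2.imwrite('pics/s1.png',cv2.resize(s[60:240,230:430,::-1],None,fx=3,fy=3))"
```

```text
t 2.6 tcp [ 0.5506 -0.1483  0.0987] jaw -11.8 w 0.0642 F [0.7 0.  1.2] q7 17.7
(0.552, -0.151, 0.023) d [ 1.89 -0.06  0.06] a [ 0.05 -0.08  0.01]
```

View pics/s1.png

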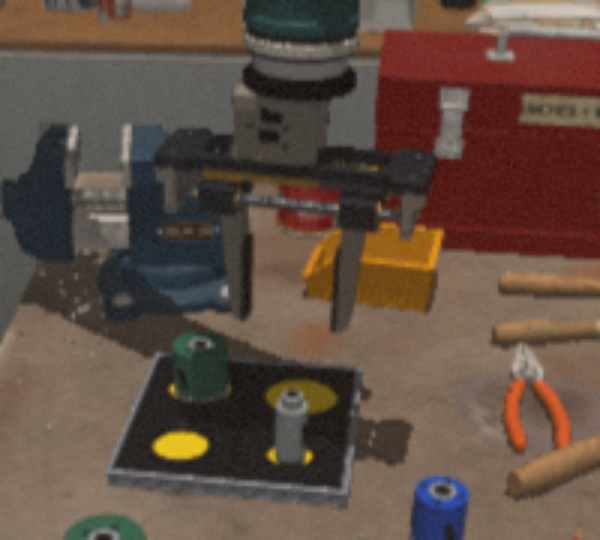

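Fingers straddle the core bit, centred on it at about (291,395) in the crop. Descending.

Request:
carry_out([
  {"dx":0.3,"dy":-0.06,"dz":0.06,"ax":0,"ay":0,"az":0},
  {"dx":0.7,"dy":-0.06,"dz":0.06,"ax":0,"ay":0,"az":0},
  {"dx":1.1,"dy":-0.06,"dz":0.06,"ax":0,"ay":0,"az":0},
  {"dx":1.5,"dy":-0.06,"dz":0.06,"ax":0,"ay":0,"az":0},
  {"dx":1.8,"dy":-0.06,"dz":0.06,"ax":0,"ay":0,"az":0},
  {"dx":1.88,"dy":-0.06,"dz":0.06,"ax":0,"ay":0,"az":0},
  {"dx":1.88,"dy":-0.06,"dz":0.06,"ax":0,"ay":0,"az":0},
  {"dx":1.88,"dy":-0.06,"dz":0.06,"ax":0,"ay":0,"az":0},
  {"dx":1.88,"dy":-0.06,"dz":0.06,"ax":0,"ay":0,"az":0},
  {"dx":1.88,"dy":-0.06,"dz":0.06,"ax":0,"ay":0,"az":0},
])

```text
time_s: 3.9
eef_pos: [0.5554, -0.1515, 0.0266]
tcp_rot: [[0.001, 0.204, 0.979], [0.0, 0.979, -0.204], [-1.0, 0.0, 0.001]]
contact_force: [0.3, 0.5, -0.0]
gripper_width: 0.0643
```

Request:
carry_out([
  {"dx":0,"dy":0,"dz":0,"ax":0,"ay":0,"az":0},
  {"dx":0,"dy":0,"dz":0,"ax":0,"ay":0,"az":0},
  {"dx":0,"dy":0,"dz":0,"ax":0,"ay":0,"az":0},
  {"dx":0,"dy":0,"dz":0,"ax":0,"ay":0,"az":0},
  {"dx":0,"dy":0,"dz":0,"ax":0,"ay":0,"az":0},
  {"dx":0,"dy":0,"dz":0,"ax":0,"ay":0,"az":0},
  {"dx":0,"dy":0,"dz":0,"ax":0,"ay":0,"az":0},
  {"dx":-0.3,"dy":0,"dz":0,"ax":0,"ay":0,"az":0},
  {"dx":-0.8,"dy":0,"dz":0,"ax":0,"ay":0,"az":0},
  {"dx":-1.5,"dy":0,"dz":0,"ax":0,"ay":0,"az":0},
], hand=0.1, newtons=30)

```text
time_s: 5.15
eef_pos: [0.555, -0.1516, 0.0877]
tcp_rot: [[-0.0, 0.204, 0.979], [-0.0, 0.979, -0.204], [-1.0, -0.0, -0.0]]
contact_force: [1.1, -0.2, -0.9]
gripper_width: 0.0153
```

```bash
python3 -c "
from h import *
go((.56,-.12,.15,-12),(.636,.173,.15,-12),(.636,.173,.03,-12))"
```

```text
t 5.15 tcp [ 0.555  -0.1516  0.0877] jaw -11.8 w 0.0153 F [ 1.1 -0.2 -0.9] q7 18.7
(0.56, -0.12, 0.15) d [-1.56  0.8  -0.04] a [ 0.05 -0.    0.  ]
(0.636, 0.173, 0.15) d [-1.56  8.36  0.33] a [ 0.05 -0.    0.  ]
(0.636, 0.173, 0.03) d [1.44 8.36 0.33] a [ 0.05 -0.    0.  ]
```

```bash
python3 -c "
from h import *
s=snap('side');cv2.imwrite('pics/s2.png',cv2.resize(s[60:240,230:430,::-1],None,fx=3,fy=3))"
```

```text
(no output)
```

View pics/s2.png

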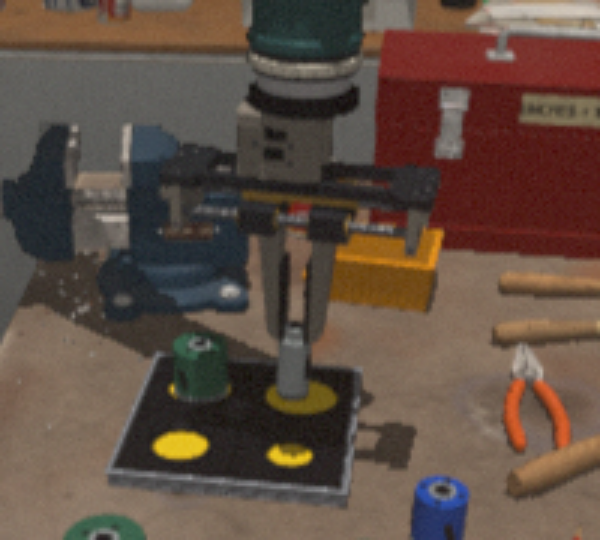

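```bash
python3 -c "
from h import *
r=lambda p:((proj('side',np.array(p))-[230,60])*3).round(0)
for y in(-.1516,-.17):
  for z in (.05,.06,.07,.08,.0877,.1,.11,.12,.13): print(y,z,r((.555,y,z)))
t=snap('top');cv2.imwrite('pics/t2.png',cv2.resize(t[150:260,260:370,::-1],None,fx=5,fy=5,interpolation=2))"
```

```text
-0.1516 0.05 [294. 413.]
-0.1516 0.06 [294. 403.]
-0.1516 0.07 [294. 392.]
-0.1516 0.08 [295. 381.]
-0.1516 0.0877 [295. 372.]
-0.1516 0.1 [295. 358.]
-0.1516 0.11 [296. 347.]
-0.1516 0.12 [296. 336.]
-0.1516 0.13 [297. 324.]
-0.17 0.05 [294. 426.]
-0.17 0.06 [294. 415.]
-0.17 0.07 [294. 404.]
-0.17 0.08 [295. 393.]
-0.17 0.0877 [295. 385.]
-0.17 0.1 [295. 371.]
-0.17 0.11 [296. 359.]
-0.17 0.12 [296. 348.]
-0.17 0.13 [297. 336.]
```

View pics/t2.png

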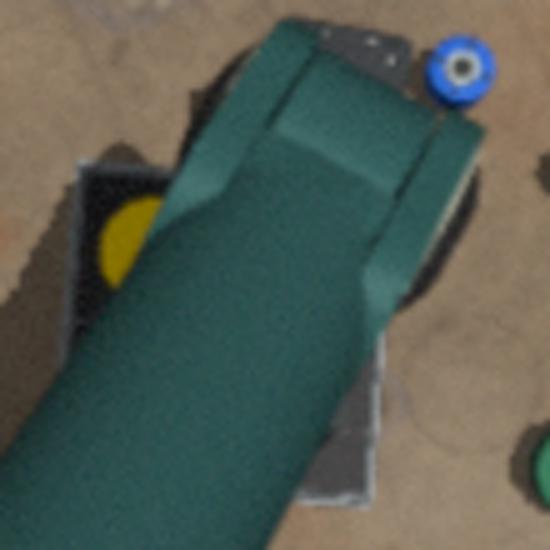

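The core bit hangs level, held by its stub (opening 15 mm). The visible fingertips sit about 25 mm above the reported TCP. I'll carry it gently to the bin.

Request:
carry_out([
  {"dx":-0.6,"dy":0.1,"dz":0,"ax":0,"ay":0,"az":0},
  {"dx":-1.2,"dy":0.4,"dz":0,"ax":0,"ay":0,"az":0},
  {"dx":-1.5,"dy":1,"dz":0,"ax":0,"ay":0,"az":0},
  {"dx":-1.56,"dy":1.8,"dz":0,"ax":0,"ay":0,"az":0},
  {"dx":-1.56,"dy":2.7,"dz":0.1,"ax":0,"ay":0,"az":0},
  {"dx":-1.56,"dy":3.7,"dz":0.1,"ax":0,"ay":0,"az":0},
  {"dx":-1.56,"dy":4.7,"dz":0.2,"ax":0,"ay":0,"az":0},
  {"dx":-1.56,"dy":5.7,"dz":0.2,"ax":0,"ay":0,"az":0},
  {"dx":-1.56,"dy":6.7,"dz":0.3,"ax":0,"ay":0,"az":0},
  {"dx":-1.56,"dy":7.6,"dz":0.33,"ax":0,"ay":0,"az":0},
])

```text
time_s: 6.5
eef_pos: [0.63, 0.145, 0.1485]
tcp_rot: [[-0.0, 0.203, 0.979], [0.0, 0.979, -0.203], [-1.0, 0.0, -0.0]]
contact_force: [0.9, -0.7, -1.4]
gripper_width: 0.0157
```

Request:
carry_out([
  {"dx":0,"dy":0.5,"dz":0,"ax":0,"ay":0,"az":0},
  {"dx":0,"dy":0.76,"dz":0,"ax":0,"ay":0,"az":0},
  {"dx":0,"dy":0.76,"dz":0,"ax":0,"ay":0,"az":0},
  {"dx":0,"dy":0.76,"dz":0,"ax":0,"ay":0,"az":0},
  {"dx":0,"dy":0.76,"dz":0,"ax":0,"ay":0,"az":0},
  {"dx":0,"dy":0.76,"dz":0,"ax":0,"ay":0,"az":0},
  {"dx":0,"dy":0.76,"dz":0,"ax":0,"ay":0,"az":0},
  {"dx":0,"dy":0.76,"dz":0,"ax":0,"ay":0,"az":0},
  {"dx":0,"dy":0.76,"dz":0,"ax":0,"ay":0,"az":0},
  {"dx":0,"dy":0.76,"dz":0,"ax":0,"ay":0,"az":0},
])

```text
time_s: 7.75
eef_pos: [0.6362, 0.1732, 0.1487]
tcp_rot: [[0.0, 0.204, 0.979], [0.0, 0.979, -0.204], [-1.0, 0.0, 0.0]]
contact_force: [0.5, -0.1, -0.7]
gripper_width: 0.0158
```

```bash
python3 -c "
from h import *
go((.636,.173,.15,-12),(.636,.173,.028,-12))
s=snap('side');t=snap('top')
a=cv2.resize(s[40:200,250:420,::-1],None,fx=3,fy=3);b=cv2.resize(t[110:270,150:280,::-1],None,fx=3,fy=3)
cv2.imwrite('pics/s3.png',np.hstack([a,b]))"
```

```text
t 7.75 tcp [0.6362 0.1732 0.1487] jaw -11.7 w 0.0158 F [ 0.5 -0.1 -0.7] q7 -14.8
(0.636, 0.173, 0.15) d [-0.03 -0.01 -0.  ] a [ 0.05  0.   -0.  ]
(0.636, 0.173, 0.028) d [ 3.02 -0.01 -0.  ] a [ 0.05  0.   -0.  ]
```

View pics/s3.png

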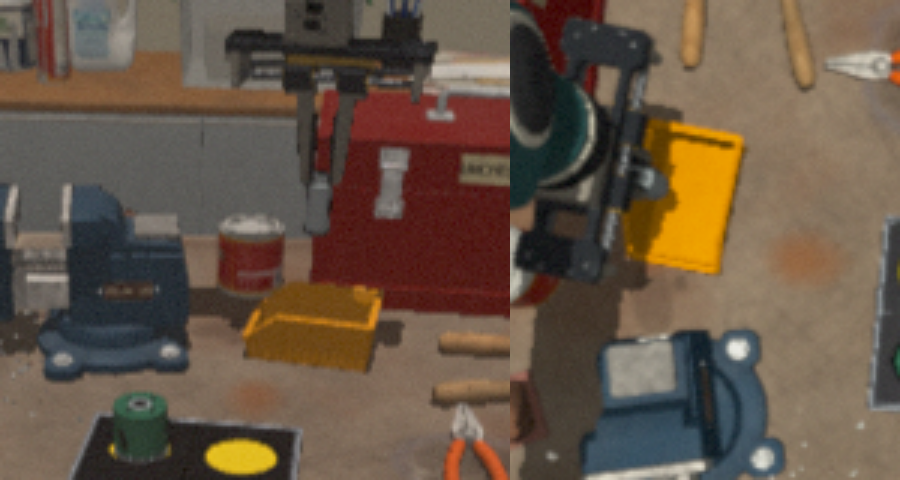

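```bash
python3 -c "
from h import *
print(tri((198.3,170),(356,107.7)))
for z in(.13,.16,.19): print(plane('top',198.3,170,z).round(3), plane('side',356,107.7,z).round(3))
print(proj('top',np.array([.636,.173,.16])),proj('side',np.array([.636,.173,.16])))
b=snap('top');print(b[166:176,190:206].mean(2).astype(int))
"
```

```text
(array([0.63340094, 0.16327472, 0.16229787]), np.float64(0.00020832813357232638))
[0.639 0.173 0.13 ] [0.641 0.257 0.13 ]
[0.634 0.164 0.16 ] [0.634 0.17  0.16 ]
[0.629 0.155 0.19 ] [0.626 0.083 0.19 ]
[194.77735769 169.25907979] [356.6587741  107.35922741]
[[ 47  44  60  65  76  93  99  82  57  46  51  60  63  67  93 123]
 [ 24  16  38  62  86 124 146 120  71  49  55  65  62  69  95 124]
 [ 19  19  35  59  79 113 149 136  82  71  66  70  67  80 106 125]
 [ 24  25  41  70  89 111 141 129  80  69  74  72  73  92 124 126]
 [ 24  35  55  79 107 133 148 122  73  72  73  70  69  91 125 129]
 [ 20  32  42  66 101 139 136  99  74  75  71  74  74  96 123 128]
 [ 24  25  31  35  62  97 107  79  71  75  73  71  72  89 118 127]
 [ 29  38  46  36  36  58  73  70  71  72  75  72  66  69  92 119]
 [ 29  45  47  48  50  57  69  70  71  71  74  65  67  66  71 102]
 [ 31  44  47  48  53  59  64  65  66  65  68  68  61  68  71  96]]
```

Request:
carry_out([
  {"dx":0.4,"dy":0.05,"dz":0,"ax":0,"ay":0,"az":0},
  {"dx":0.9,"dy":0.1,"dz":0,"ax":0,"ay":0,"az":0},
  {"dx":1.4,"dy":0.1,"dz":0,"ax":0,"ay":0,"az":0},
  {"dx":1.8,"dy":0.1,"dz":0,"ax":0,"ay":0,"az":0},
  {"dx":2.2,"dy":0.1,"dz":0,"ax":0,"ay":0,"az":0},
  {"dx":2.6,"dy":0.1,"dz":0,"ax":0,"ay":0,"az":0},
  {"dx":2.9,"dy":0.1,"dz":0,"ax":0,"ay":0,"az":0},
  {"dx":3,"dy":0.1,"dz":0,"ax":0,"ay":0,"az":0},
  {"dx":3,"dy":0.1,"dz":0,"ax":0,"ay":0,"az":0},
  {"dx":3,"dy":0.1,"dz":0,"ax":0,"ay":0,"az":0},
])

```text
time_s: 9.15
eef_pos: [0.6375, 0.1772, 0.0294]
tcp_rot: [[0.001, 0.204, 0.979], [0.0, 0.979, -0.204], [-1.0, 0.001, 0.001]]
contact_force: [0.8, -0.3, -2.0]
gripper_width: 0.0154
```

Request:
carry_out([
  {"dx":0,"dy":0,"dz":0,"ax":0,"ay":0,"az":0},
  {"dx":0,"dy":0,"dz":0,"ax":0,"ay":0,"az":0},
  {"dx":0,"dy":0,"dz":0,"ax":0,"ay":0,"az":0},
  {"dx":0,"dy":0,"dz":0,"ax":0,"ay":0,"az":0},
  {"dx":0,"dy":0,"dz":0,"ax":0,"ay":0,"az":0},
  {"dx":-0.5,"dy":0,"dz":0,"ax":0,"ay":0,"az":0},
  {"dx":-1.2,"dy":0,"dz":0,"ax":0,"ay":0,"az":0},
  {"dx":-2,"dy":0,"dz":0,"ax":0,"ay":0,"az":0},
  {"dx":-3,"dy":0,"dz":0,"ax":0,"ay":0,"az":0},
  {"dx":-3,"dy":0,"dz":0,"ax":0,"ay":0,"az":0},
], hand=0.5)

```text
time_s: 10.4
eef_pos: [0.6398, 0.1774, 0.1538]
tcp_rot: [[0.008, 0.204, 0.979], [0.003, 0.979, -0.204], [-1.0, 0.004, 0.007]]
contact_force: [-0.8, 0.3, -0.3]
gripper_width: 0.0459
```

```bash
python3 -c "
from h import *
go((.636,.173,.15,-12))
s=snap('side');t=snap('top')
a=cv2.resize(s[50:160,290:400,::-1],None,fx=3.6,fy=3.6);b=cv2.resize(t[120:230,150:260,::-1],None,fx=3.6,fy=3.6)
cv2.imwrite('pics/s4.png',np.hstack([a,b]))"
```

```text
t 10.4 tcp [0.6398 0.1774 0.1538] jaw -11.8 w 0.0459 F [-0.8  0.3 -0.3] q7 -15.0
(0.636, 0.173, 0.15) d [ 0.09 -0.13 -0.07] a [ 0.05  0.08 -0.05]
```

View pics/s4.png

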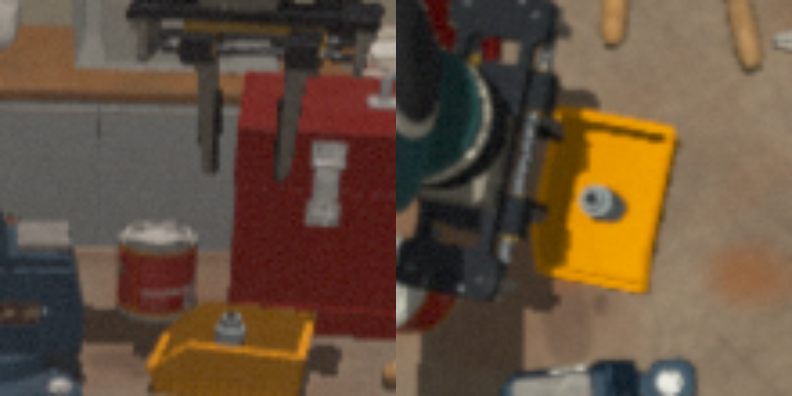

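The core bit stands upright in the bin, at about (600,202) in the right-hand crop. Next I'll triangulate the fingertips.

```bash
python3 -c "
from h import *
s=manip.read_state();print(s['eef_pos'])
print(tri((193.3,167.2),(358.3,98.6)))
print(proj('top',s['eef_pos']),proj('side',s['eef_pos']))
go((.6,0,.2,-50),(.48,-.25,.15,-90),(.427,-.309,.1,-90))
t=snap('top');a=(203.9,176);print(plane('top',150+(598-396)/3.6,120+202/3.6,.062))
"
```

```text
[0.63713461 0.17723762 0.14975672]
(array([0.63769135, 0.16813489, 0.18781184]), np.float64(0.0015808689561259046))
[194.35819206 169.4538438 ] [356.70729143 110.22955559]
t 10.5 tcp [0.6371 0.1772 0.1498] jaw -11.7 w 0.0458 F [-0.3 -0.4  0.4] q7 -15.0
(0.6, 0, 0.2) d [-1.26 -4.53 -0.01] a [ 7.65  0.01 -0.02]
(0.48, -0.25, 0.15) d [ -0.02 -11.26  -1.67] a [15.65  0.   -0.02]
(0.427, -0.309, 0.1) d [  1.23 -12.97  -2.67] a [15.65  0.   -0.02]
[0.63119432 0.17119579 0.062     ]
```

Request:
carry_out([
  {"dx":-0.1,"dy":-0.8,"dz":-0.1,"ax":1.4,"ay":0,"az":0},
  {"dx":-0.2,"dy":-2,"dz":-0.2,"ax":2.9,"ay":0,"az":0},
  {"dx":-0.3,"dy":-3.3,"dz":-0.3,"ax":4.5,"ay":0,"az":0},
  {"dx":-0.3,"dy":-4.6,"dz":-0.5,"ax":6.2,"ay":0,"az":0},
  {"dx":-0.3,"dy":-6,"dz":-0.7,"ax":8,"ay":0,"az":0},
  {"dx":-0.3,"dy":-7.4,"dz":-0.9,"ax":9.8,"ay":0,"az":0},
  {"dx":-0.2,"dy":-8.8,"dz":-1.2,"ax":11.6,"ay":0,"az":0},
  {"dx":0,"dy":-10.2,"dz":-1.6,"ax":13.2,"ay":0,"az":0},
  {"dx":0,"dy":-11.5,"dz":-2,"ax":14.6,"ay":0,"az":0},
  {"dx":0.2,"dy":-12.5,"dz":-2.4,"ax":15.6,"ay":0,"az":0},
], hand=0.87)

```text
time_s: 11.8
eef_pos: [0.4395, -0.2947, 0.1402]
tcp_rot: [[-0.001, 1.0, -0.0], [-0.0, -0.0, -1.0], [-1.0, -0.001, 0.0]]
contact_force: [0.4, 0.3, -0.0]
gripper_width: 0.08
```

```bash
python3 -c "
from h import *
go((.431,-.311,.07,-90))
"
```

```text
t 11.8 tcp [ 0.4395 -0.2947  0.1402] jaw -90.0 w 0.08 F [ 0.4  0.3 -0. ] q7 -34.4
(0.431, -0.311, 0.07) d [ 1.75 -0.21  0.41] a [-0.    0.    0.01]
```

Request:
carry_out([
  {"dx":0.3,"dy":-0.2,"dz":0.2,"ax":0,"ay":0,"az":0},
  {"dx":0.7,"dy":-0.21,"dz":0.4,"ax":0,"ay":0,"az":0},
  {"dx":1.1,"dy":-0.21,"dz":0.41,"ax":0,"ay":0,"az":0},
  {"dx":1.5,"dy":-0.21,"dz":0.41,"ax":0,"ay":0,"az":0},
  {"dx":1.75,"dy":-0.21,"dz":0.41,"ax":0,"ay":0,"az":0},
  {"dx":1.75,"dy":-0.21,"dz":0.41,"ax":0,"ay":0,"az":0},
  {"dx":1.75,"dy":-0.21,"dz":0.41,"ax":0,"ay":0,"az":0},
  {"dx":1.75,"dy":-0.21,"dz":0.41,"ax":0,"ay":0,"az":0},
  {"dx":1.75,"dy":-0.21,"dz":0.41,"ax":0,"ay":0,"az":0},
  {"dx":1.75,"dy":-0.21,"dz":0.41,"ax":0,"ay":0,"az":0},
])

```text
time_s: 13.05
eef_pos: [0.433, -0.3094, 0.0709]
tcp_rot: [[0.0, 1.0, 0.004], [-0.0, 0.004, -1.0], [-1.0, 0.0, 0.0]]
contact_force: [-0.6, -0.0, -0.1]
gripper_width: 0.08
```

```bash
python3 -c "
from h import *
go((.431,-.311,-.012,-90))
s=snap('side');t=snap('top')
a=cv2.resize(s[150:280,200:330,::-1],None,fx=3,fy=3);b=cv2.resize(t[180:310,310:440,::-1],None,fx=3,fy=3)
cv2.imwrite('pics/s5.png',np.hstack([a,b]))"
```

```text
t 13.05 tcp [ 0.433  -0.3094  0.0709] jaw -89.7 w 0.08 F [-0.6 -0.  -0.1] q7 -27.1
(0.431, -0.311, -0.012) d [ 2.07 -0.05  0.04] a [ 0.05  0.   -0.01]
```

View pics/s5.png

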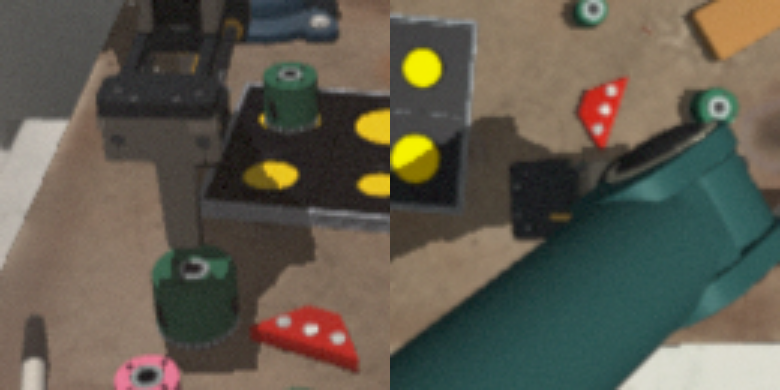

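```bash
python3 -c "
from h import *
u,v=200+181/3,150+246/3
for U in (200+163/3,u,200+201/3):
  o,d=ray('side',U,v)
  for y in(-.345,-.355,-.365): print(y,(o+d*(y-o[1])/d[1]).round(4))
"
```

```text
-0.345 [ 0.417  -0.345   0.0949]
-0.355 [ 0.4194 -0.355   0.1028]
-0.365 [ 0.4217 -0.365   0.1107]
-0.345 [ 0.4283 -0.345   0.0952]
-0.355 [ 0.4304 -0.355   0.1032]
-0.365 [ 0.4325 -0.365   0.1111]
-0.345 [ 0.4407 -0.345   0.0957]
-0.355 [ 0.4426 -0.355   0.1036]
-0.365 [ 0.4445 -0.365   0.1115]
```

Front fingertip measures z about 0.102 with the TCP at 0.071, so the real tips are about 32 mm above the reported TCP. In x they are about right. I'll go down with that offset.

Request:
carry_out([
  {"dx":0.4,"dy":-0.07,"dz":0.04,"ax":0,"ay":0,"az":0},
  {"dx":0.8,"dy":-0.07,"dz":0.04,"ax":0,"ay":0,"az":0},
  {"dx":1.2,"dy":-0.07,"dz":0.04,"ax":0,"ay":0,"az":0},
  {"dx":1.5,"dy":-0.07,"dz":0.04,"ax":0,"ay":0,"az":0},
  {"dx":1.7,"dy":-0.07,"dz":0.04,"ax":0,"ay":0,"az":0},
  {"dx":1.85,"dy":-0.07,"dz":0.04,"ax":0,"ay":0,"az":0},
  {"dx":1.95,"dy":-0.07,"dz":0.04,"ax":0,"ay":0,"az":0},
  {"dx":2.05,"dy":-0.07,"dz":0.04,"ax":0,"ay":0,"az":0},
  {"dx":2.05,"dy":-0.07,"dz":0.04,"ax":0,"ay":0,"az":0},
  {"dx":2.05,"dy":-0.07,"dz":0.04,"ax":0,"ay":0,"az":0},
])

```text
time_s: 14.4
eef_pos: [0.4302, -0.311, -0.0111]
tcp_rot: [[0.0, 1.0, 0.004], [-0.0, 0.004, -1.0], [-1.0, 0.0, 0.0]]
contact_force: [-0.7, -0.3, 0.6]
gripper_width: 0.08
```

Request:
carry_out([
  {"dx":0,"dy":0,"dz":0,"ax":0,"ay":0,"az":0},
  {"dx":0,"dy":0,"dz":0,"ax":0,"ay":0,"az":0},
  {"dx":0,"dy":0,"dz":0,"ax":0,"ay":0,"az":0},
  {"dx":0,"dy":0,"dz":0,"ax":0,"ay":0,"az":0},
  {"dx":0,"dy":0,"dz":0,"ax":0,"ay":0,"az":0},
  {"dx":0,"dy":0,"dz":0,"ax":0,"ay":0,"az":0},
  {"dx":0,"dy":0,"dz":0,"ax":0,"ay":0,"az":0},
  {"dx":-0.3,"dy":0,"dz":0,"ax":0,"ay":0,"az":0},
  {"dx":-0.9,"dy":0,"dz":0,"ax":0,"ay":0,"az":0},
  {"dx":-1.6,"dy":0,"dz":0,"ax":0,"ay":0,"az":0},
], hand=0.5)

```text
time_s: 15.65
eef_pos: [0.4295, -0.3112, 0.0535]
tcp_rot: [[-0.001, 1.0, 0.004], [-0.0, 0.004, -1.0], [-1.0, -0.001, 0.0]]
contact_force: [0.7, 0.3, -1.1]
gripper_width: 0.0566
```

```bash
python3 -c "
from h import *
go((.562,-.063,.09,-96),(.562,-.063,.06,-96))
s=snap('side')
a=cv2.resize(s[150:280,200:330,::-1],None,fx=4,fy=4)
cv2.imwrite('pics/s6.png',a)"
```

```text
t 15.65 tcp [ 0.4295 -0.3112  0.0535] jaw -89.8 w 0.0566 F [ 0.7  0.3 -1.1] q7 -25.5
(0.562, -0.063, 0.09) d [-0.92  3.33 -6.19] a [1.24 0.   0.01]
(0.562, -0.063, 0.06) d [-0.17  3.33 -6.19] a [1.24 0.   0.01]
```

View pics/s6.png

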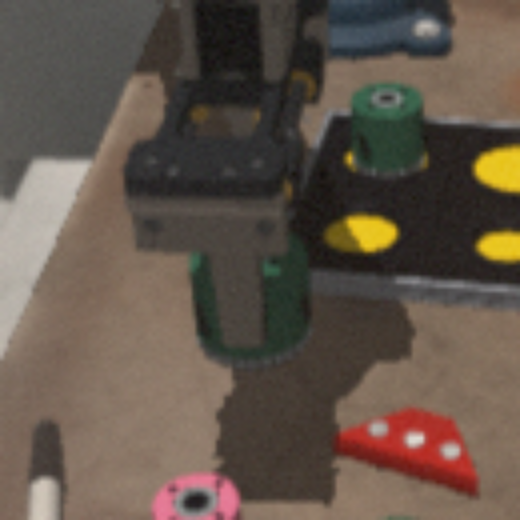

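```bash
cat >> h.py <<'E'
def held(n,u0,u1,vb,zb,r):
    "axis from side-view outline: columns u0,u1, lowest row vb of underside at height zb"
    p=plane(n,(u0+u1)/2,vb,zb); o=ray(n,0,0)[0]; d=(p-o)[:2]; return p[:2]+d/np.linalg.norm(d)*r
E
python3 -c "
from h import *
print('now',held('side',200+192/4,200+312/4,150+361/4,.0646,.0285))
# calibrate the method on the initial picture (saw57 crop 3.7)
print('init',held('side',235+59/3.7,235+166/3.7,155+407/3.7,0,.0285))
"
```

```text
now [ 0.42359967 -0.30379228]
init [ 0.42436914 -0.30370665]
```

Request:
carry_out([
  {"dx":-0.5,"dy":0.1,"dz":-0.3,"ax":0,"ay":0,"az":0},
  {"dx":-0.7,"dy":0.5,"dz":-1,"ax":0,"ay":0,"az":0},
  {"dx":-0.7,"dy":1.1,"dz":-2,"ax":0,"ay":0,"az":0},
  {"dx":-0.7,"dy":1.7,"dz":-3.1,"ax":0,"ay":0,"az":0},
  {"dx":-0.6,"dy":2.3,"dz":-4.2,"ax":0,"ay":0,"az":0},
  {"dx":-0.4,"dy":2.9,"dz":-5.2,"ax":0,"ay":0,"az":0},
  {"dx":-0.1,"dy":3.3,"dz":-5.9,"ax":0,"ay":0,"az":0},
  {"dx":0.2,"dy":3.4,"dz":-6.15,"ax":0,"ay":0,"az":0},
  {"dx":0.4,"dy":3.4,"dz":-6.15,"ax":0,"ay":0,"az":0},
  {"dx":0.4,"dy":3.4,"dz":-6.15,"ax":0,"ay":0,"az":0},
])

```text
time_s: 16.95
eef_pos: [0.5637, -0.0664, 0.0363]
tcp_rot: [[-0.001, 1.0, 0.002], [-0.001, 0.002, -1.0], [-1.0, -0.001, 0.001]]
contact_force: [-0.5, 0.8, -1.0]
gripper_width: 0.0562
```

```bash
python3 -c "
from h import *
go((.5654,-.0651,.03,-90),(.5654,-.0651,-.002,-90))
s=snap('side')
a=cv2.resize(s[120:230,260:370,::-1],None,fx=5,fy=5)
cv2.imwrite('pics/s7.png',a)"
```

```text
t 16.95 tcp [ 0.5637 -0.0664  0.0363] jaw -89.9 w 0.0562 F [-0.5  0.8 -1. ] q7 -53.6
(0.5654, -0.0651, 0.03) d [ 0.16  0.04 -0.03] a [0.02 0.01 0.02]
(0.5654, -0.0651, -0.002) d [ 0.96  0.04 -0.03] a [0.02 0.01 0.02]
```

View pics/s7.png

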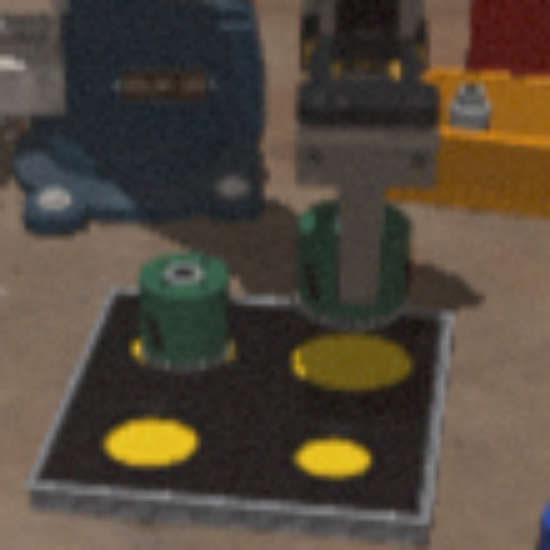

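Saw 57 hangs centred on its nest (columns 353 and 352). Lowering.

Request:
carry_out([
  {"dx":0.1,"dy":0.04,"dz":-0.03,"ax":0,"ay":0,"az":0},
  {"dx":0.3,"dy":0.04,"dz":-0.03,"ax":0,"ay":0,"az":0},
  {"dx":0.5,"dy":0.04,"dz":-0.03,"ax":0,"ay":0,"az":0},
  {"dx":0.65,"dy":0.04,"dz":-0.03,"ax":0,"ay":0,"az":0},
  {"dx":0.75,"dy":0.04,"dz":-0.03,"ax":0,"ay":0,"az":0},
  {"dx":0.85,"dy":0.04,"dz":-0.03,"ax":0,"ay":0,"az":0},
  {"dx":0.92,"dy":0.04,"dz":-0.03,"ax":0,"ay":0,"az":0},
  {"dx":0.96,"dy":0.04,"dz":-0.03,"ax":0,"ay":0,"az":0},
  {"dx":0.96,"dy":0.04,"dz":-0.03,"ax":0,"ay":0,"az":0},
  {"dx":0.96,"dy":0.04,"dz":-0.03,"ax":0,"ay":0,"az":0},
])

```text
time_s: 18.25
eef_pos: [0.5667, -0.0632, -0.0016]
tcp_rot: [[0.0, 1.0, 0.004], [0.0, 0.004, -1.0], [-1.0, 0.0, -0.0]]
contact_force: [-0.1, 0.7, -2.2]
gripper_width: 0.0565
```

Request:
carry_out([
  {"dx":0,"dy":0,"dz":0,"ax":0,"ay":0,"az":0},
  {"dx":0,"dy":0,"dz":0,"ax":0,"ay":0,"az":0},
  {"dx":0,"dy":0,"dz":0,"ax":0,"ay":0,"az":0},
  {"dx":0,"dy":0,"dz":0,"ax":0,"ay":0,"az":0},
  {"dx":0,"dy":0,"dz":0,"ax":0,"ay":0,"az":0},
  {"dx":-0.3,"dy":0,"dz":0,"ax":0,"ay":0,"az":0},
  {"dx":-0.9,"dy":0,"dz":0,"ax":0,"ay":0,"az":0},
  {"dx":-1.7,"dy":0,"dz":0,"ax":0,"ay":0,"az":0},
  {"dx":-2.2,"dy":0,"dz":0.3,"ax":0,"ay":0,"az":0},
  {"dx":-2.5,"dy":0,"dz":1,"ax":0,"ay":0,"az":0},
], hand=0.74)

```text
time_s: 19.5
eef_pos: [0.5674, -0.1029, 0.0998]
tcp_rot: [[0.002, 1.0, 0.007], [0.001, 0.007, -1.0], [-1.0, 0.002, -0.001]]
contact_force: [0.3, 0.2, 0.2]
gripper_width: 0.0681
```

```bash
python3 -c "
from h import *
go((.6,-.2,.1,-90),(.509,-.436,.07,-90),(.509,-.436,-.01,-90))
"
```

```text
t 19.5 tcp [ 0.5674 -0.1029  0.0998] jaw -89.6 w 0.0681 F [0.3 0.2 0.2] q7 -53.6
(0.6, -0.2, 0.1) d [-0.01  0.8   2.43] a [ 0.08 -0.01 -0.02]
(0.509, -0.436, 0.07) d [ 0.74 -1.52  8.32] a [ 0.08 -0.01 -0.02]
(0.509, -0.436, -0.01) d [ 2.74 -1.52  8.32] a [ 0.08 -0.01 -0.02]
```

Request:
carry_out([
  {"dx":0,"dy":-0.1,"dz":0.6,"ax":0,"ay":0,"az":0},
  {"dx":0,"dy":-0.3,"dz":1.6,"ax":0,"ay":0,"az":0},
  {"dx":0,"dy":-0.5,"dz":2.8,"ax":0,"ay":0,"az":0},
  {"dx":0,"dy":-0.7,"dz":4,"ax":0,"ay":0,"az":0},
  {"dx":0,"dy":-0.9,"dz":5.2,"ax":0,"ay":0,"az":0},
  {"dx":0,"dy":-1.2,"dz":6.4,"ax":0,"ay":0,"az":0},
  {"dx":0,"dy":-1.4,"dz":7.5,"ax":0,"ay":0,"az":0},
  {"dx":0.3,"dy":-1.52,"dz":8.2,"ax":0,"ay":0,"az":0},
  {"dx":0.6,"dy":-1.52,"dz":8.32,"ax":0,"ay":0,"az":0},
  {"dx":0.7,"dy":-1.52,"dz":8.32,"ax":0,"ay":0,"az":0},
])

```text
time_s: 20.75
eef_pos: [0.507, -0.4352, 0.0691]
tcp_rot: [[-0.001, 1.0, 0.004], [0.002, 0.004, -1.0], [-1.0, -0.001, -0.002]]
contact_force: [-0.2, 0.3, 1.0]
gripper_width: 0.0679
```

```bash
python3 -c "
from h import *
go((.509,-.436,-.012,-90))
s=snap('side');t=snap('top')
a=cv2.resize(s[200:330,230:360,::-1],None,fx=3,fy=3);b=cv2.resize(t[170:300,240:370,::-1],None,fx=3,fy=3)
cv2.imwrite('pics/s8.png',np.hstack([a,b]))"
```

```text
t 20.75 tcp [ 0.507  -0.4352  0.0691] jaw -89.7 w 0.0679 F [-0.2  0.3  1. ] q7 -23.5
(0.509, -0.436, -0.012) d [2.03 0.05 0.02] a [ 0.05 -0.02  0.01]
```

View pics/s8.png

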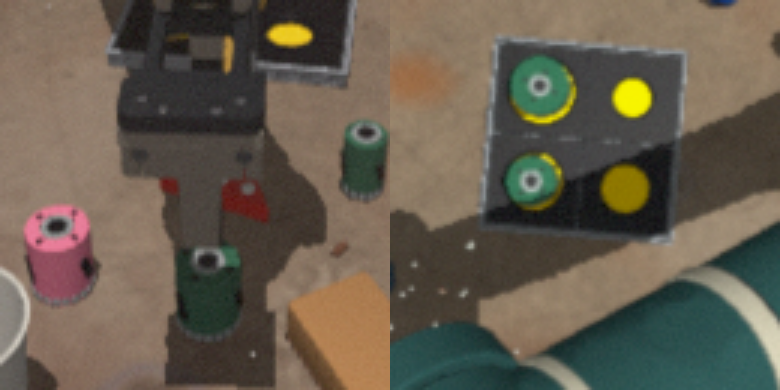

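Saw 57 sits home in its nest, and the fingers are lined up on saw 39. I'll descend and grip.

Request:
carry_out([
  {"dx":0.4,"dy":0.05,"dz":0.02,"ax":0,"ay":0,"az":0},
  {"dx":0.8,"dy":0.05,"dz":0.02,"ax":0,"ay":0,"az":0},
  {"dx":1.2,"dy":0.05,"dz":0.02,"ax":0,"ay":0,"az":0},
  {"dx":1.5,"dy":0.05,"dz":0.02,"ax":0,"ay":0,"az":0},
  {"dx":1.7,"dy":0.05,"dz":0.02,"ax":0,"ay":0,"az":0},
  {"dx":1.85,"dy":0.05,"dz":0.02,"ax":0,"ay":0,"az":0},
  {"dx":1.95,"dy":0.05,"dz":0.02,"ax":0,"ay":0,"az":0},
  {"dx":2.02,"dy":0.05,"dz":0.02,"ax":0,"ay":0,"az":0},
  {"dx":2.02,"dy":0.05,"dz":0.02,"ax":0,"ay":0,"az":0},
  {"dx":2.02,"dy":0.05,"dz":0.02,"ax":0,"ay":0,"az":0},
])

```text
time_s: 22.1
eef_pos: [0.5096, -0.4372, -0.0102]
tcp_rot: [[0.0, 1.0, 0.004], [-0.0, 0.004, -1.0], [-1.0, 0.0, 0.0]]
contact_force: [0.9, 0.5, 1.1]
gripper_width: 0.0683
```

Request:
carry_out([
  {"dx":0,"dy":0,"dz":0,"ax":0,"ay":0,"az":0},
  {"dx":0,"dy":0,"dz":0,"ax":0,"ay":0,"az":0},
  {"dx":0,"dy":0,"dz":0,"ax":0,"ay":0,"az":0},
  {"dx":0,"dy":0,"dz":0,"ax":0,"ay":0,"az":0},
  {"dx":0,"dy":0,"dz":0,"ax":0,"ay":0,"az":0},
  {"dx":0,"dy":0,"dz":0,"ax":0,"ay":0,"az":0},
  {"dx":0,"dy":0,"dz":0,"ax":0,"ay":0,"az":0},
  {"dx":-0.3,"dy":0,"dz":0,"ax":0,"ay":0,"az":0},
  {"dx":-0.9,"dy":0,"dz":0,"ax":0,"ay":0,"az":0},
  {"dx":-1.6,"dy":0,"dz":0,"ax":0,"ay":0,"az":0},
], hand=0.3)

```text
time_s: 23.35
eef_pos: [0.5093, -0.4376, 0.0554]
tcp_rot: [[0.0, 1.0, 0.004], [-0.001, 0.004, -1.0], [-1.0, 0.0, 0.001]]
contact_force: [0.0, -0.5, -0.9]
gripper_width: 0.0386
```

```bash
python3 -c "
from h import *
go((.4667,-.144,.085,-90),(.4667,-.144,.035,-90))
"
```

```text
t 23.35 tcp [ 0.5093 -0.4376  0.0554] jaw -89.8 w 0.0386 F [ 0.  -0.5 -0.9] q7 -23.0
(0.4667, -0.144, 0.085) d [-0.75 -1.04 -7.34] a [ 0.04  0.01 -0.  ]
(0.4667, -0.144, 0.035) d [ 0.5  -1.04 -7.34] a [ 0.04  0.01 -0.  ]
```

Request:
carry_out([
  {"dx":-0.4,"dy":-0.1,"dz":-0.4,"ax":0,"ay":0,"az":0},
  {"dx":-0.5,"dy":-0.2,"dz":-1.3,"ax":0,"ay":0,"az":0},
  {"dx":-0.5,"dy":-0.4,"dz":-2.4,"ax":0,"ay":0,"az":0},
  {"dx":-0.5,"dy":-0.6,"dz":-3.5,"ax":0,"ay":0,"az":0},
  {"dx":-0.5,"dy":-0.8,"dz":-4.7,"ax":0,"ay":0,"az":0},
  {"dx":-0.3,"dy":-0.9,"dz":-5.9,"ax":0,"ay":0,"az":0},
  {"dx":0,"dy":-1,"dz":-6.8,"ax":0,"ay":0,"az":0},
  {"dx":0.3,"dy":-1.03,"dz":-7.3,"ax":0,"ay":0,"az":0},
  {"dx":0.5,"dy":-1.03,"dz":-7.33,"ax":0,"ay":0,"az":0},
  {"dx":0.5,"dy":-1.03,"dz":-7.33,"ax":0,"ay":0,"az":0},
])

```text
time_s: 24.6
eef_pos: [0.4671, -0.1456, 0.0335]
tcp_rot: [[0.0, 1.0, 0.003], [-0.001, 0.003, -1.0], [-1.0, 0.0, 0.001]]
contact_force: [0.0, 0.1, -1.3]
gripper_width: 0.0386
```

```bash
python3 -c "
from h import *
print('saw57 placed',plane('top',290-.2,198.5,.056))
go((.4672,-.1444,-.002,-90))
s=snap('side')
a=cv2.resize(s[120:230,260:370,::-1],None,fx=5,fy=5)
cv2.imwrite('pics/s9.png',a)"
```

```text
saw57 placed [ 0.56232299 -0.0641022   0.056     ]
t 24.6 tcp [ 0.4671 -0.1456  0.0335] jaw -89.8 w 0.0386 F [ 0.   0.1 -1.3] q7 -41.8
(0.4672, -0.1444, -0.002) d [ 0.89  0.   -0.03] a [ 0.03  0.01 -0.  ]
```

View pics/s9.png

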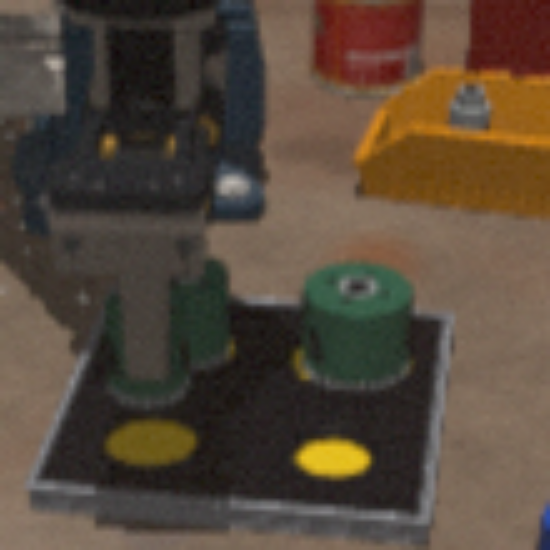

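Saw 57 sits at (0.5623, -0.0641), within 2 mm of its nest centre. Saw 39 hangs over nest 39 (columns 149 and 151). Lowering.

Request:
carry_out([
  {"dx":0.1,"dy":0.02,"dz":-0.04,"ax":0,"ay":0,"az":0},
  {"dx":0.3,"dy":0.02,"dz":-0.04,"ax":0,"ay":0,"az":0},
  {"dx":0.45,"dy":0.02,"dz":-0.04,"ax":0,"ay":0,"az":0},
  {"dx":0.6,"dy":0.02,"dz":-0.04,"ax":0,"ay":0,"az":0},
  {"dx":0.7,"dy":0.02,"dz":-0.04,"ax":0,"ay":0,"az":0},
  {"dx":0.8,"dy":0.02,"dz":-0.04,"ax":0,"ay":0,"az":0},
  {"dx":0.87,"dy":0.02,"dz":-0.04,"ax":0,"ay":0,"az":0},
  {"dx":0.9,"dy":0.02,"dz":-0.04,"ax":0,"ay":0,"az":0},
  {"dx":0.9,"dy":0.02,"dz":-0.04,"ax":0,"ay":0,"az":0},
  {"dx":0.9,"dy":0.02,"dz":-0.04,"ax":0,"ay":0,"az":0},
])

```text
time_s: 25.9
eef_pos: [0.4679, -0.1424, -0.0024]
tcp_rot: [[0.0, 1.0, 0.004], [-0.0, 0.004, -1.0], [-1.0, 0.0, 0.0]]
contact_force: [0.4, 0.9, -1.3]
gripper_width: 0.0386
```

Request:
carry_out([
  {"dx":0,"dy":0,"dz":0,"ax":0,"ay":0,"az":0},
  {"dx":0,"dy":0,"dz":0,"ax":0,"ay":0,"az":0},
  {"dx":0,"dy":0,"dz":0,"ax":0,"ay":0,"az":0},
  {"dx":0,"dy":0,"dz":0,"ax":0,"ay":0,"az":0},
  {"dx":0,"dy":0,"dz":0,"ax":0,"ay":0,"az":0},
  {"dx":-0.3,"dy":0,"dz":0,"ax":0,"ay":0,"az":0},
  {"dx":-0.9,"dy":0,"dz":0,"ax":0,"ay":0,"az":0},
  {"dx":-1.7,"dy":0,"dz":0,"ax":0,"ay":0,"az":0},
  {"dx":-2.3,"dy":0.3,"dz":0.4,"ax":0,"ay":0,"az":0},
  {"dx":-2.5,"dy":0.9,"dz":1.2,"ax":0,"ay":0,"az":0},
], hand=0.56)

```text
time_s: 27.15
eef_pos: [0.5051, -0.1894, 0.0997]
tcp_rot: [[0.003, 1.0, 0.007], [0.001, 0.007, -1.0], [-1.0, 0.003, -0.001]]
contact_force: [1.1, -1.3, -0.6]
gripper_width: 0.0515
```

```bash
python3 -c "
from h import *
go((.607,-.317,.07,-90))
"
```

```text
t 27.15 tcp [ 0.5051 -0.1894  0.0997] jaw -89.6 w 0.0515 F [ 1.1 -1.3 -0.6] q7 -43.3
(0.607, -0.317, 0.07) d [0.74 2.52 3.21] a [ 0.08 -0.01 -0.03]
```

Request:
carry_out([
  {"dx":0,"dy":0.4,"dz":0.5,"ax":0,"ay":0,"az":0},
  {"dx":0,"dy":1,"dz":1.2,"ax":0,"ay":0,"az":0},
  {"dx":0,"dy":1.6,"dz":2,"ax":0,"ay":0,"az":0},
  {"dx":0,"dy":2.1,"dz":2.7,"ax":0,"ay":0,"az":0},
  {"dx":0.1,"dy":2.5,"dz":3.15,"ax":0,"ay":0,"az":0},
  {"dx":0.4,"dy":2.52,"dz":3.21,"ax":0,"ay":0,"az":0},
  {"dx":0.7,"dy":2.52,"dz":3.21,"ax":0,"ay":0,"az":0},
  {"dx":0.7,"dy":2.52,"dz":3.21,"ax":0,"ay":0,"az":0},
  {"dx":0.7,"dy":2.52,"dz":3.21,"ax":0,"ay":0,"az":0},
  {"dx":0.7,"dy":2.52,"dz":3.21,"ax":0,"ay":0,"az":0},
])

```text
time_s: 28.4
eef_pos: [0.6056, -0.3179, 0.0701]
tcp_rot: [[0.001, 1.0, 0.005], [-0.0, 0.005, -1.0], [-1.0, 0.001, 0.0]]
contact_force: [-0.2, 0.8, 0.7]
gripper_width: 0.0516
```

```bash
python3 -c "
from h import *
go((.607,-.317,-.011,-90))
s=snap('side')
a=cv2.resize(s[160:290,260:390,::-1],None,fx=4,fy=4)
cv2.imwrite('pics/s10.png',a)"
```

```text
t 28.4 tcp [ 0.6056 -0.3179  0.0701] jaw -89.7 w 0.0516 F [-0.2  0.8  0.7] q7 -36.4
(0.607, -0.317, -0.011) d [ 2.03  0.03 -0.02] a [ 0.05  0.   -0.01]
```

View pics/s10.png

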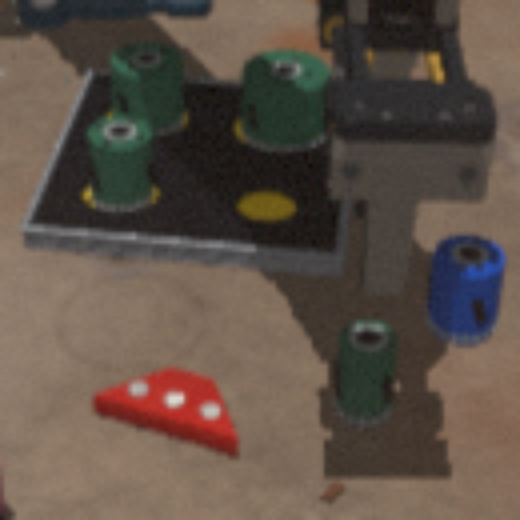

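```bash
python3 -c "
from h import *
o,d=ray('side',260+388/4-.4,160+292/4)
for y in(-.33,-.34,-.35,-.36): print((o+d*(y-o[1])/d[1]).round(4))
print(plane('side',260+368/4-.4,160+336/4-.4,.048),plane('top',265+507/4.5-.4,155+126/4.5-.4,.048))
"
```

```text
[ 0.6091 -0.33    0.0871]
[ 0.6079 -0.34    0.095 ]
[ 0.6067 -0.35    0.1029]
[ 0.6055 -0.36    0.1107]
[ 0.60281905 -0.31466741  0.048     ] [ 0.6029191  -0.31686178  0.048     ]
```

Saws 39, 57 and 48 all stand in their nests. The finger is within 3 mm of saw 30's axis in x. Descending.

Request:
carry_out([
  {"dx":0.4,"dy":-0.03,"dz":-0.02,"ax":0,"ay":0,"az":0},
  {"dx":0.8,"dy":-0.03,"dz":-0.02,"ax":0,"ay":0,"az":0},
  {"dx":1.2,"dy":-0.03,"dz":-0.02,"ax":0,"ay":0,"az":0},
  {"dx":1.5,"dy":-0.03,"dz":-0.02,"ax":0,"ay":0,"az":0},
  {"dx":1.7,"dy":-0.03,"dz":-0.02,"ax":0,"ay":0,"az":0},
  {"dx":1.85,"dy":-0.03,"dz":-0.02,"ax":0,"ay":0,"az":0},
  {"dx":1.95,"dy":-0.03,"dz":-0.02,"ax":0,"ay":0,"az":0},
  {"dx":2.02,"dy":-0.03,"dz":-0.02,"ax":0,"ay":0,"az":0},
  {"dx":2.02,"dy":-0.03,"dz":-0.02,"ax":0,"ay":0,"az":0},
  {"dx":2.02,"dy":-0.03,"dz":-0.02,"ax":0,"ay":0,"az":0},
])

```text
time_s: 29.7
eef_pos: [0.6043, -0.3175, -0.011]
tcp_rot: [[0.0, 1.0, 0.004], [-0.0, 0.004, -1.0], [-1.0, 0.0, 0.0]]
contact_force: [0.3, -0.4, 0.3]
gripper_width: 0.0512
```

Request:
carry_out([
  {"dx":0,"dy":0,"dz":0,"ax":0,"ay":0,"az":0},
  {"dx":0,"dy":0,"dz":0,"ax":0,"ay":0,"az":0},
  {"dx":0,"dy":0,"dz":0,"ax":0,"ay":0,"az":0},
  {"dx":0,"dy":0,"dz":0,"ax":0,"ay":0,"az":0},
  {"dx":0,"dy":0,"dz":0,"ax":0,"ay":0,"az":0},
  {"dx":0,"dy":0,"dz":0,"ax":0,"ay":0,"az":0},
  {"dx":0,"dy":0,"dz":0,"ax":0,"ay":0,"az":0},
  {"dx":-0.3,"dy":0,"dz":0,"ax":0,"ay":0,"az":0},
  {"dx":-0.9,"dy":0,"dz":0,"ax":0,"ay":0,"az":0},
  {"dx":-1.6,"dy":0,"dz":0,"ax":0,"ay":0,"az":0},
], hand=0.2)

```text
time_s: 30.95
eef_pos: [0.6041, -0.3177, 0.0546]
tcp_rot: [[0.0, 1.0, 0.004], [-0.0, 0.004, -1.0], [-1.0, 0.0, 0.0]]
contact_force: [0.6, -0.5, -1.2]
gripper_width: 0.0295
```

```bash
python3 -c "
from h import *
go((.556,-.153,.085,-90),(.556,-.153,.035,-90))
"
```

```text
t 30.95 tcp [ 0.6041 -0.3177  0.0546] jaw -89.8 w 0.0295 F [ 0.6 -0.5 -1.2] q7 -35.8
(0.556, -0.153, 0.085) d [-0.76 -1.18 -4.12] a [ 0.05  0.   -0.  ]
(0.556, -0.153, 0.035) d [ 0.49 -1.19 -4.12] a [ 0.05  0.   -0.  ]
```

Request:
carry_out([
  {"dx":-0.3,"dy":-0.1,"dz":-0.4,"ax":0,"ay":0,"az":0},
  {"dx":-0.4,"dy":-0.3,"dz":-1.1,"ax":0,"ay":0,"az":0},
  {"dx":-0.4,"dy":-0.6,"dz":-2,"ax":0,"ay":0,"az":0},
  {"dx":-0.4,"dy":-0.9,"dz":-2.9,"ax":0,"ay":0,"az":0},
  {"dx":-0.2,"dy":-1.15,"dz":-3.6,"ax":0,"ay":0,"az":0},
  {"dx":0,"dy":-1.25,"dz":-4.05,"ax":0,"ay":0,"az":0},
  {"dx":0.3,"dy":-1.25,"dz":-4.14,"ax":0,"ay":0,"az":0},
  {"dx":0.5,"dy":-1.25,"dz":-4.14,"ax":0,"ay":0,"az":0},
  {"dx":0.5,"dy":-1.25,"dz":-4.14,"ax":0,"ay":0,"az":0},
  {"dx":0.5,"dy":-1.25,"dz":-4.14,"ax":0,"ay":0,"az":0},
])

```text
time_s: 32.2
eef_pos: [0.5535, -0.1534, 0.0328]
tcp_rot: [[0.0, 1.0, 0.003], [-0.001, 0.003, -1.0], [-1.0, 0.0, 0.001]]
contact_force: [0.2, -0.6, -1.6]
gripper_width: 0.029
```

```bash
python3 -c "
from h import *
go((.5538,-.152,-.002,-90))
s=snap('side')
a=cv2.resize(s[130:220,280:370,::-1],None,fx=6,fy=6)
cv2.imwrite('pics/s11.png',a)"
```

```text
t 32.2 tcp [ 0.5535 -0.1534  0.0328] jaw -89.8 w 0.029 F [ 0.2 -0.6 -1.6] q7 -44.2
(0.5538, -0.152, -0.002) d [ 0.87  0.01 -0.03] a [ 0.03  0.01 -0.  ]
```

No more picture views, so the force and pose numbers guide this one. Lowering slowly.

Request:
carry_out([
  {"dx":0.1,"dy":0.01,"dz":-0.02,"ax":0,"ay":0,"az":0},
  {"dx":0.3,"dy":0.01,"dz":-0.02,"ax":0,"ay":0,"az":0},
  {"dx":0.45,"dy":0.01,"dz":-0.02,"ax":0,"ay":0,"az":0},
  {"dx":0.6,"dy":0.01,"dz":-0.02,"ax":0,"ay":0,"az":0},
  {"dx":0.7,"dy":0.01,"dz":-0.02,"ax":0,"ay":0,"az":0},
  {"dx":0.78,"dy":0.01,"dz":-0.02,"ax":0,"ay":0,"az":0},
  {"dx":0.84,"dy":0.01,"dz":-0.02,"ax":0,"ay":0,"az":0},
  {"dx":0.87,"dy":0.01,"dz":-0.02,"ax":0,"ay":0,"az":0},
  {"dx":0.87,"dy":0.01,"dz":-0.02,"ax":0,"ay":0,"az":0},
  {"dx":0.87,"dy":0.01,"dz":-0.02,"ax":0,"ay":0,"az":0},
])

```text
time_s: 33.5
eef_pos: [0.5539, -0.1512, -0.002]
tcp_rot: [[0.0, 1.0, 0.004], [0.0, 0.004, -1.0], [-1.0, 0.0, 0.0]]
contact_force: [-0.1, -0.7, -0.6]
gripper_width: 0.0293
```

Free descent with no contact force. Releasing and retreating.

Request:
carry_out([
  {"dx":0,"dy":0,"dz":0,"ax":0,"ay":0,"az":0},
  {"dx":0,"dy":0,"dz":0,"ax":0,"ay":0,"az":0},
  {"dx":0,"dy":0,"dz":0,"ax":0,"ay":0,"az":0},
  {"dx":0,"dy":0,"dz":0,"ax":0,"ay":0,"az":0},
  {"dx":0,"dy":0,"dz":0,"ax":0,"ay":0,"az":0},
  {"dx":-0.3,"dy":0,"dz":0,"ax":0,"ay":0,"az":0},
  {"dx":-0.9,"dy":0,"dz":0,"ax":0,"ay":0,"az":0},
  {"dx":-1.7,"dy":0,"dz":0,"ax":0,"ay":0,"az":0},
  {"dx":-2.5,"dy":0,"dz":0.3,"ax":0,"ay":0,"az":0},
  {"dx":-3.5,"dy":0,"dz":1,"ax":0,"ay":0,"az":0},
], hand=0.45)

```text
time_s: 34.75
eef_pos: [0.5539, -0.19, 0.1392]
tcp_rot: [[-0.001, 1.0, 0.007], [0.001, 0.007, -1.0], [-1.0, -0.001, -0.001]]
contact_force: [0.6, -0.8, -0.0]
gripper_width: 0.0416
```

Request:
carry_out([
  {"dx":-0.5,"dy":0,"dz":1,"ax":0,"ay":0,"az":0},
  {"dx":-1,"dy":0,"dz":2.2,"ax":0,"ay":0,"az":0},
  {"dx":-1.5,"dy":0,"dz":3.5,"ax":0,"ay":0,"az":0},
  {"dx":-2,"dy":0,"dz":4.8,"ax":0,"ay":0,"az":0},
  {"dx":-2,"dy":0,"dz":6,"ax":0,"ay":0,"az":0},
  {"dx":-2,"dy":0,"dz":6.5,"ax":0,"ay":0,"az":0},
  {"dx":-2,"dy":0,"dz":6.5,"ax":0,"ay":0,"az":0},
  {"dx":-2,"dy":0,"dz":6.5,"ax":0,"ay":0,"az":0},
  {"dx":-2,"dy":0,"dz":6.5,"ax":0,"ay":0,"az":0},
  {"dx":-2,"dy":0,"dz":6.5,"ax":0,"ay":0,"az":0},
])

```text
time_s: 36.0
eef_pos: [0.5557, -0.45, 0.2181]
tcp_rot: [[0.0, 1.0, 0.006], [0.0, 0.006, -1.0], [-1.0, 0.0, -0.0]]
contact_force: [0.6, 0.3, -0.4]
gripper_width: 0.0412
```

Run:
```python
from h import *
go()
N={"57":(.5621,-.063),"39":(.4635,-.1424),"30":(.5525,-.152),"48":(.4734,-.0534)}
for n in("top","side"):
    im=snap(n);h=cv2.cvtColor(im,cv2.COLOR_RGB2HSV);m=cv2.inRange(h,(70,50,20),(95,255,200))
    for k,(x,y) in N.items():
        # steel ring: grey pixels near the expected place of the top
        u,v=proj(n,np.array([x,y,.056])); U,V=int(round(u)),int(round(v))
        w=h[V-6:V+7,U-6:U+7].astype(int); r=(w[...,1]<60)&(w[...,2]>90); yy,xx=np.nonzero(r)
        c=(U-6+xx.mean(),V-6+yy.mean()); p=plane(n,*c,.056); print(n,k,len(xx),np.round(c,1),"err mm",np.round((p[:2]-(x,y))*1e3,1))
    if n=="top":
        w=h[150:200,190:225].astype(int);r=(w[...,1]<110)&(w[...,2]>60);yy,xx=np.nonzero(r)
        print("core",len(xx),plane(n,190+xx.mean(),150+yy.mean(),.05).round(3))
```

```text
t 36.0 tcp [ 0.5557 -0.45    0.2181] jaw -89.7 w 0.0412 F [ 0.6  0.3 -0.4] q7 -30.0
top 57 38 [289.5 198. ] err mm [ 1.7 -0.3]
top 39 0 [nan nan] err mm [nan nan]
top 30 42 [320.5 201. ] err mm [0.6 0.7]
top 48 34 [286.3 229.4] err mm [1.6 0.8]
core 212 [0.641 0.163 0.05 ]
side 57 0 [nan nan] err mm [nan nan]
side 39 0 [nan nan] err mm [nan nan]
side 30 4 [322.5 194.5] err mm [-10.4   4.8]
side 48 35 [297.  172.5] err mm [0.7 9.8]<stdin>:10: RuntimeWarning: Mean of empty slice.
  ret = ret.dtype.type(ret / rcount)
```

Request:
carry_out([
  {"dx":-1,"dy":-1,"dz":0.4,"ax":0,"ay":0,"az":0},
  {"dx":-1.5,"dy":-2,"dz":0.8,"ax":0,"ay":0,"az":0},
  {"dx":-1.5,"dy":-3,"dz":1.2,"ax":0,"ay":0,"az":0},
  {"dx":-1.5,"dy":-4,"dz":1.6,"ax":0,"ay":0,"az":0},
  {"dx":-1.5,"dy":-5,"dz":2,"ax":0,"ay":0,"az":0},
  {"dx":-1.5,"dy":-6,"dz":2.4,"ax":0,"ay":0,"az":0},
  {"dx":-1.5,"dy":-7,"dz":2.8,"ax":0,"ay":0,"az":0},
  {"dx":-1.5,"dy":-7.5,"dz":3,"ax":0,"ay":0,"az":0},
  {"dx":-1.5,"dy":-7.5,"dz":3,"ax":0,"ay":0,"az":0},
  {"dx":-1.5,"dy":-7.5,"dz":3,"ax":0,"ay":0,"az":0},
])

```text
time_s: 37.35
eef_pos: [0.2579, -0.5718, 0.2776]
tcp_rot: [[0.001, 1.0, 0.007], [0.001, 0.007, -1.0], [-1.0, 0.001, -0.001]]
contact_force: [-0.1, 0.8, 0.2]
gripper_width: 0.0409
```

Run:
```python
from h import *
go()
N={"57":(.5621,-.063),"39":(.4635,-.1424),"30":(.5525,-.152),"48":(.4734,-.0534)}
P={}
for n in("top","side"):
    im=snap(n);h=cv2.cvtColor(im,cv2.COLOR_RGB2HSV)
    for k,(x,y) in N.items():
        u,v=proj(n,np.array([x,y,.056])); U,V=int(round(u)),int(round(v))
        w=h[V-5:V+6,U-6:U+7].astype(int); r=(w[...,1]<80)&(w[...,2]>70); yy,xx=np.nonzero(r)
        c=(U-6+xx.mean(),V-5+yy.mean()) if len(xx) else (u,v); P[n,k]=c
        print(n,k,len(xx),np.round(c,1),"expected",np.round((u,v),1),"err mm",np.round((plane(n,*c,.056)[:2]-(x,y))*1e3,1))
        if len(xx)<12: print(w[...,1],w[...,2],sep="\n")
for k in N: p,e=tri(P["top",k],P["side",k]); print(k,p.round(4),"gap",round(e,4))
```

```text
t 37.35 tcp [ 0.2579 -0.5718  0.2776] jaw -89.6 w 0.0409 F [-0.1  0.8  0.2] q7 -5.5
top 57 52 [289.5 198. ] expected [289.4 198.6] err mm [ 1.8 -0.2]
top 39 59 [318.3 232.4] expected [318.1 232.6] err mm [ 0.5 -0.5]
top 30 54 [320.6 200.9] expected [320.7 201.2] err mm [0.9 0.4]
top 48 50 [286.4 229.9] expected [286.6 229.9] err mm [0.2 0.5]
side 57 53 [330.7 175.9] expected [330.8 177.1] err mm [-0.1  6. ]
side 39 50 [289.7 192.2] expected [289.5 192.6] err mm [0.2 1.5]
side 30 56 [326.8 195. ] expected [326.9 195.7] err mm [-0.1  3.3]
side 48 73 [296.  172.2] expected [296.4 174.4] err mm [-2.1 11.5]
57 [ 0.5627 -0.0634  0.0597] gap 0.0017
39 [ 0.464  -0.1429  0.0573] gap 0.0001
30 [ 0.5528 -0.1515  0.0578] gap 0.001
48 [ 0.473  -0.0534  0.0625] gap 0.0014
```

The top-view ring positions are within 2 mm of every nest centre. The saw 57 ring in the earlier crop, at pixel (331.3,177.5) against an expected (330.8,177.1), confirms it is fully home. Handing in.

```bash
python3 -c "
from h import *
print(manip.finish_job())"
```

```text
the job is handed in; nothing more can be done
None
```

I put the core bit in the yellow bin and set the 57, 39 and 30 mm saws in their own nests, then handed the job in at about 37.5 s. The 48 mm saw was not touched.

**Final checks that agreed**
- **Position:** In the last top view all four saw axes were within 2 mm of their nest centres.
- **Placing:** No notable contact force showed during any of the three placings (2.2 N at most), and the arm was clear at hand-in.
- **Core bit:** It stood upright inside the bin in the picture taken after its release.

**What disagreed or was not seen**
- **Fingertips:** They sat about 32 mm higher than the reported tool point. The core bit was therefore held by its stub, and I lowered the later grasps to allow for this.
- **Side-view heights:** The last automatic side-view fit put the saw tops 1–6 mm above the expected 56 mm. The worst was the untouched 48 mm saw, where background pixels probably got into the mask. For the 57 mm saw it gave 60 mm, but an earlier crop matched fully home to within a pixel.
- **30 mm saw:** I reached the picture limit before placing it, so its final position was checked by numbers only. The last view of the core bit was also a numerical check, with a colour mask that probably included its shadow.

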